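# Wind a bush home in the bench screw press

## Robot

A 6-joint arm with a two-finger parallel gripper is mounted at the origin on a cart in front of the work surface, level with it; the furniture and walls round the work are solid. World frame = base frame: x ahead of the robot, y to its left, z up, the work surface at z = 0. Lengths are in m, angles in rad, forces in N, time in s.
With the tool pointing down it reaches from about 0.35 to 0.975 m from the base axis. Payload 17.4 kg.
Tool frame: the origin (TCP) lies at the very end of the fingers, on their centre line; the grasp point (between the pads) lies 19 mm behind it; y points along the fingers, z is the direction in which the jaws open and shut, and the axes are right-handed (so a half turn about y gives the same grasp; the last joint's range is limited). The gripper opens to 85 mm and grips with 20 to 120 N. Pads are 22 mm wide; open, the fingers measure 114 mm over their backs; the gripper's body (76 mm by 85 mm) begins 54 mm behind the grasp point. The pads swing forward as they close: fully open they stand 13 mm farther back than shut.
Start: joints at [1.131, 0.116, 1.442, -0, 1.584, -0.038], TCP at [0.264, 0.621, 0.199] pointing down, gripper open.
Joint ranges: [-2.83, 2.83], [-0.83, 2.19], [0.07, 2.5], [-1.14, 4.28], [0.01, 3], [-2.97, 2.97]. Speed limits (rad/s): [1.89, 1.89, 2.22, 3.14, 3.14, 3.14].

## Interface

Orientations are given as [roll, pitch, yaw] about the fixed x, y, z axes, in that order (R = Rz(yaw) Ry(pitch) Rx(roll)).
In Python, from cell import readout, imaging, env, nets gives the robot as it stands.
- The arm moves only by the tool arm_command, never from a script. Its argument "moves" is text: rows parted by semicolons, each of 5 numbers parted by spaces: the opening, from 0 (shut) to 1 (fully open), then the shift along the tool's x, y, z in units of 60 mm (1.0 is 60 mm), then the turn about the tool's y in units of 6 degrees (1.0 is 6 degrees). A call has 1 to 5 rows; each row shifts and turns the commanded pose from where the row before left it, along the tool's axes as they then stand; what a row does not reach is not made up. A row lasts 1/8 s, in which the tool goes at most 62.5 mm and 10.7 degrees, less where a joint would pass 70% of its speed; a pose out of reach is approached as far as the arm can. A call is refused whole if a number of a shift passes 1 or a number of a turn 1, either way. A call with a gripper value outside its range is refused whole. The fingers move at their own pace and stop on an object; "force" is the grip in N (left out, the last holds). Time passes only in rows, so rows that do not move let the fingers close. It gives the time, the measured TCP pose, the force and the opening at its end, in the units of the state.
- readout.get_obs(): the state, without advancing time (a new reading comes with each control period).
- imaging.read_camera(name): name is "scene" or "side" or "wrist"; returns a dict with "img" (420x560x3 uint8, red, green, blue), "mtx" (3x3 intrinsics, pixels), "k1" (the pictures are not rectified: a ray, as slopes to the right and down, at radius r is drawn at 1 + k1 r^2 times it, then the intrinsics apply), "R" (3x3) and "t" (3): a world point X has camera coordinates R X + t; the wrist camera has in their place "mount" (4x4, takes a point from camera to tool coordinates, whose origin is the TCP and whose axes are the tool frame's). Camera axes: x right, y down, z forward; pixel columns grow to the right and rows downward; lengths in m; the calibration is good to about 2 mm. A picture is of the moment at which its call begins: read the wrist's pose just before it. There is no depth.
- env.hand_in(): hands the job in, once; it reports no verdict.
Trained networks look in the newest picture that a camera, given by its name, has taken for a name from the list of things; names that differ only in an ending like _2 or _b are one class to them, and where a whole thing is asked for, a point or a joint stands for the part that bears it (a point fixed in the world has none). Each returns a list of dicts, best first, with "confidence" (0 to 1); they miss things now and then, are a little off and sometimes report something else, mostly with a low value. They report only what shows in the picture. A call takes as long as a camera call.
- nets.look_for(camera, target): "location" ([column, row] as shares, 0 to 1, of the picture: columns of its width, rows of its height, amid what is visible of it).
- nets.outline_of(camera, target): "pixels" (420x560 bool, what is visible of it) and "location" ([column, row] as shares, 0 to 1, of the picture: columns of its width, rows of its height, amid what is visible of it).
The state is a dict: "time_s": time; "joints": joint angles; "qd": joint speeds; "tau": joint torques, N m; "tcp_pos": TCP position; "ee_rot": TCP orientation; "force": force on the tool from outside, world axes, zero at the start; "ft_torque": the same for the moment, N m; "finger_gap": finger opening in m.
Only numpy, scipy, OpenCV 4.12 (cv2) and the standard library are available. Lean on these libraries where they do the work, as an engineer would, in place of code of your own. Each camera call takes 0.05 s, during which the arm holds its last target.

## Task

The bronze bush under the bench press still stands proud of the link arm's eye. Put the loose crank's square hole fully down over the square on top of the press screw, then wind the crank clockwise, a little over one full turn, until the screw reaches its stop and the bush is flush with the eye. Leave the crank sitting level on the screw, and do not shift the tools lying about.

Things in the scene. Friction and masses are not known exactly. Their poses are not given: they have to be found in the camera images.
- crank: Loose dark steel crank, about 0.4 kg, lying flat with its grip upright. Origin: centre of its square through-hole (20.2 mm across flats, flats along x and y), at the underside. Round hub 45 mm across, 36 mm high; from it along +x runs a flat arm 24 mm wide, 18 mm thick (free from x = 24 to 73 mm), to the grip at x = 90 mm. z is up.
- crank_grip (a point): Point on the crank's arm where it balances, 48 mm from the hole's axis along crank x, 14 mm above the underside: pinch it here across the 24 mm width to carry the crank level.
- knob (a point): Centre of the crank's upright black grip: a round handle 26 mm in diameter that spins freely on its vertical pin, 90 mm from the hole's axis. It reaches from 28 mm below to 24 mm above this point; the point is 48 mm above the crank's underside. Held here, the crank can be led round the whole circle without turning the hand.
- press: Grey two-column bench screw press, bolted down. Origin: centre of its underside. Base 112 (x) by 170 (y) by 22 mm, columns 60 mm either side along y, crosshead top at 158 mm (column nuts to 170, nut boss in the middle to 170). Nothing of it but the screw stands higher.
- screw_seat (a point): On the vertical screw's axis, on the flat round collar (34 mm) at the foot of the steel square; the crank's underside rests here when fully down. Square 18 mm, its flats along this point's x and y (they turn with the screw), straight for 32 mm above the seat, then tapered to 11 mm at 40 mm. The screw sinks 10 mm per clockwise turn and the crank with it.
- screw (a joint): Angle of the press screw in rad: grows clockwise seen from above, 0 to 0.6 at the start, stop at 7.5, where the bush is flush. Stiff: about 0.3 N m of friction (some 4 N at the grip); it stays where it is left. The loose fit of the crank gives about 0.25 rad of play.
- bush_top (a point): Centre of the top face of the bronze bush (36 mm across) under the ram; it goes down with the screw, 11 to 12 mm proud at the start.
- eye_top (a point): Centre of the top face of the dark link arm's eye (62 mm across), fixed on the press's bolster; the bush is home when its top is level with this point.
- wrench_4: loose combination wrench, 24 x 150 x 6 mm, a bystander: leave it where it lies (origin at the centre of its underside)
- screwdriver_1: loose blue-handled screwdriver, 26 x 200 x 25 mm, a bystander: leave it where it lies (origin at the centre of its underside)
- cap: loose black filter cap, 74 mm across, 22 mm high, a bystander: leave it where it lies (origin at the centre of its underside)

How it is judged:
By the outcome, as a careful person would: the job done as asked, in the order asked, and still so for the second after the job is handed in, with the robot touching nothing.
It also fails if it takes over 70 s, if anything falls off the work surface, if the arm or the gripper's body presses on something with over 40 N, if the wrist force passes 120 N, or if a joint passes its speed limit or range.

## Working session

There is one attempt and no reset: what is moved stays moved. The work goes in short steps, Python scripts to look and compute and a tool call to move; the robot and the scene stay as the last step left them, time stands still between calls to the robot, and variables do not carry over. Pictures are saved under pics/ and viewed, and the job is handed in when it is done.

Besides the shell and the picture viewer there is one more tool, called after "Call:" as a command line: name --argument value ..., lists and objects as JSON in quotes. arm_command: Moves the arm, as the interface text tells. Its arguments: {"type":"object","properties":{"moves":{"type":"string"},"force":{"type":"number"}},"required":["moves"]}

```bash
ls; mkdir -p pics; python3 - <<'E'
from cell import readout, imaging, env, nets
import cv2
o=readout.get_obs()
for k,v in o.items(): print(k,v)
for c in ["scene","side","wrist"]:
    d=imaging.read_camera(c)
    cv2.imwrite(f"pics/{c}0.png",d["img"][:,:,::-1])
    print(c,d["mtx"].tolist(),d["k1"],d.get("R"),d.get("t"),d.get("mount"))
E
```

```text
pics
time_s 0.0
joints [ 1.13119923e+00  1.16487982e-01  1.44229980e+00 -2.05438068e-05
  1.58398681e+00 -3.78109583e-02]
qd [ 1.07550495e-03 -8.06331862e-04  2.21115407e-05 -1.10871485e-03
 -2.49367281e-03  6.43456326e-04]
tau [ 2.72255042e-03 -7.32003164e+01 -6.32485771e+01  6.71296380e-05
  6.27487432e-03  7.86610116e-06]
tcp_pos [0.26388756 0.621022   0.1986394 ]
ee_rot [-1.57197820e+00  2.41518781e-05 -4.01786407e-01]
force [-0.76888696 -0.12344372  0.23518751]
ft_torque [-0.04199556 -0.03471212 -0.00576639]
finger_gap 0.08550053937442817
scene [[505.7255392317517, 0.0, 279.7287679117447], [0.0, 505.7255392317517, 199.9137296362974], [0.0, 0.0, 1.0]] 0.007140370048219097 [[ 0.78762393 -0.61588091  0.01841867]
 [-0.25131795 -0.34840588 -0.90302416]
 [ 0.56257251  0.7066145  -0.42919474]] [-0.41869948  0.3217923   0.57137812] None
side [[458.3539343035741, 0.0, 287.5355191492053], [0.0, 458.3539343035741, 205.31103338621296], [0.0, 0.0, 1.0]] 0.04512796232610979 [[ 0.99984193  0.01083701 -0.01409533]
 [-0.00719317 -0.47844456 -0.8780883 ]
 [-0.01625969  0.87805089 -0.47829098]] [-0.58965677  0.16402981  0.89073853] None
wrist [[325.8528000415825, 0.0, 277.627060688093], [0.0, 325.8528000415825, 210.98410239377685], [0.0, 0.0, 1.0]] 0.0026289606716521966 None None [[ 1.02456369e-04  9.61989217e-01  2.73087414e-01 -6.86508092e-02]
 [ 1.28663789e-03 -2.73087317e-01  9.61988390e-01 -1.73609290e-01]
 [ 9.99999167e-01  2.52802778e-04 -1.26571131e-03  3.39966924e-04]
 [ 0.00000000e+00  0.00000000e+00  0.00000000e+00  1.00000000e+00]]
```

View pics/scene0.png

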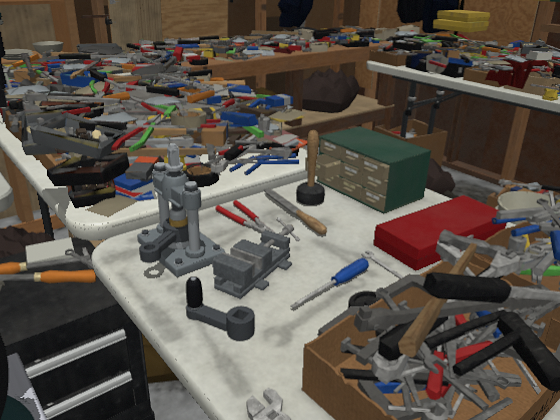

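View pics/side0.png

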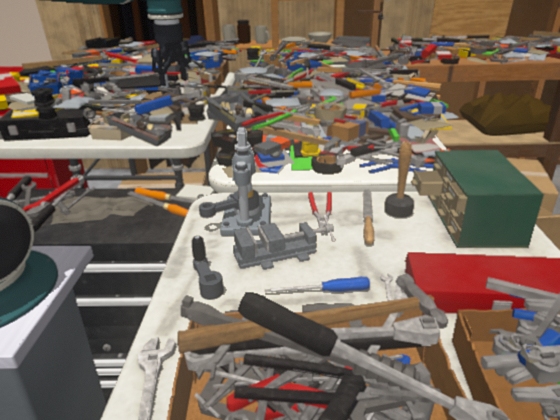

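View pics/wrist0.png

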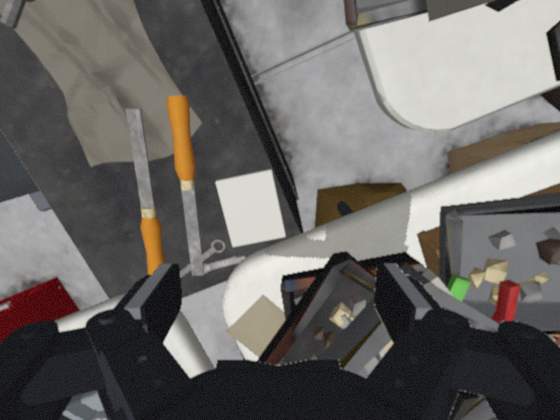

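The scene picture shows the crank (hub about (238,322), grip (194,292)) in front of the vise; the press screw top is at about (173,147). The side camera shows the press at (241,150) and the crank at (209,285). I'll enlarge these areas.

```bash
cat > h.py <<'E'
from cell import readout, imaging, env, nets
import cv2, numpy as np
from scipy.spatial.transform import Rotation as Ro
from scipy.optimize import least_squares
def cam(name):
    o=readout.get_obs()
    d=imaging.read_camera(name); d["name"]=name
    if "mount" in d and d.get("mount") is not None:
        T=np.eye(4);T[:3,:3]=Ro.from_euler('xyz',o["ee_rot"]).as_matrix();T[:3,3]=o["tcp_pos"]
        M=T@np.array(d["mount"]); d["R"]=M[:3,:3].T; d["t"]=-d["R"]@M[:3,3]
    d["R"]=np.array(d["R"]);d["t"]=np.array(d["t"]);d["K"]=np.array(d["mtx"])
    return d
def proj(d,X):
    X=np.atleast_2d(X); D=np.array([d["k1"],0,0,0,0.])
    return cv2.projectPoints(X.astype(float),cv2.Rodrigues(d["R"])[0],d["t"].astype(float),d["K"],D)[0].reshape(-1,2)
def ray(d,uv):
    p=cv2.undistortPoints(np.array(uv,float).reshape(1,1,2),d["K"],np.array([d["k1"],0,0,0,0.])).ravel()
    v=d["R"].T@np.array([p[0],p[1],1]); return -d["R"].T@d["t"], v/np.linalg.norm(v)
def onz(d,uv,z):
    c,v=ray(d,uv); return c+v*(z-c[2])/v[2]
def tri(obs):
    A=np.zeros((3,3));b=np.zeros(3);L=[]
    for d,uv in obs:
        c,v=ray(d,uv);P=np.eye(3)-np.outer(v,v);A+=P;b+=P@c;L.append((c,P))
    X=np.linalg.solve(A,b); return X,[np.linalg.norm(P@(X-c)) for c,P in L]
def crop(d,x0,y0,x1,y1,s,fn):
    cv2.imwrite(fn,cv2.resize(d["img"][y0:y1,x0:x1,::-1],None,fx=s,fy=s,interpolation=cv2.INTER_CUBIC))
E
python3 - <<'E'
from h import *
S=cam("scene");D=cam("side")
crop(S,120,130,280,350,3.6/1.35,"pics/s1.png")
crop(D,180,120,330,310,3.1,"pics/d1.png")
for c in (S,D):
  for n in ["crank","crank_grip","knob","press","screw_seat","screw","bush_top","eye_top","wrench_4","screwdriver_1","cap"]:
    r=nets.look_for(c["name"],n)
    print(c["name"],n,[(round(q["confidence"],2),round(q["location"][0]*560,1),round(q["location"][1]*420,1)) for q in r[:3]])
E
```

```text
scene crank [(0.59, 224.5, 314.3)]
scene crank_grip [(0.66, 220.0, 314.6), (0.51, 194.5, 291.7), (0.49, 173.5, 162.1)]
scene knob [(0.78, 195.1, 294.2)]
scene press [(0.78, 174.7, 229.0)]
scene screw_seat [(0.86, 175.2, 163.3), (0.35, 381.5, 262.7)]
scene screw [(0.93, 172.9, 162.2)]
scene bush_top [(0.92, 174.0, 172.5)]
scene eye_top [(0.58, 176.3, 231.3)]
scene wrench_4 [(0.61, 381.8, 263.5)]
scene screwdriver_1 [(0.85, 338.4, 273.8)]
scene cap [(0.73, 361.3, 299.4), (0.32, 176.2, 228.2)]
side crank [(0.8, 205.9, 272.8)]
side crank_grip [(0.93, 205.0, 274.4)]
side knob [(0.56, 198.4, 246.3)]
side press [(0.71, 241.2, 205.4)]
side screw_seat [(0.57, 241.6, 145.0)]
side screw [(0.51, 242.5, 141.4)]
side bush_top [(0.89, 246.8, 146.8), (0.63, 205.9, 278.5)]
side eye_top [(0.65, 242.0, 203.6)]
side wrench_4 []
side screwdriver_1 [(0.9, 336.6, 285.0)]
side cap []
```

```bash
python3 - <<'E'
from h import *
print(readout.get_obs()["time_s"])
E
```

```text
1.35
```

View pics/s1.png

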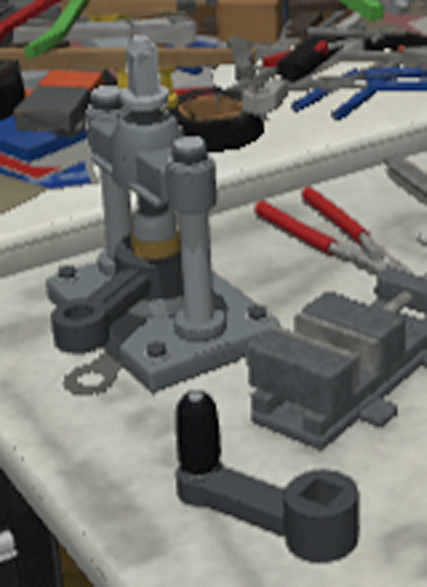

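View pics/d1.png

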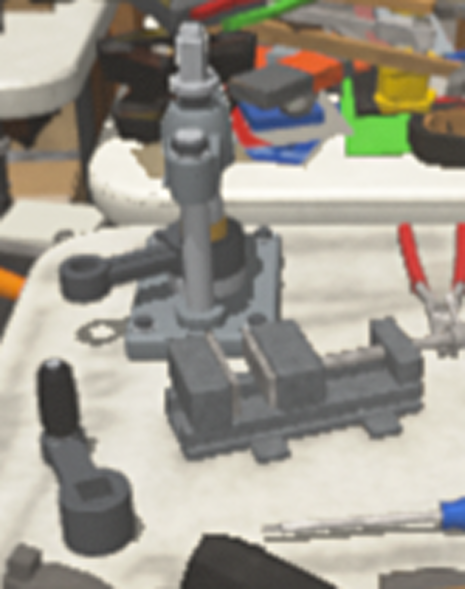

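```bash
python3 - <<'E'
from h import *
S=cam("scene");D=cam("side")
for n,a,b,z in [("hub",(241.5,313.8),(211.3,277.1),.036),("knobtop",(193.9,279.2),(198,236.8),.072),("screwtop",(173.2,145.7),(241.3,128.7),.22),("collar",(174.4,167.0),(241.3,148),.18)]:
    print(n,tri([(S,a),(D,b)]),onz(S,a,z),onz(D,b,z))
E
```

```text
hub (array([ 0.44762392, -0.00791819,  0.0345696 ]), [np.float64(0.0001335886900023578), np.float64(0.00013358869000246456)]) [ 0.44670876 -0.00924844  0.036     ] [ 0.44806209 -0.01000521  0.036     ]
knobtop (array([0.41103555, 0.07561692, 0.07002065]), [np.float64(0.0005394886267868267), np.float64(0.0005394886267868481)]) [0.40931981 0.07212399 0.072     ] [0.41171377 0.07349867 0.072     ]
screwtop (array([0.48790669, 0.27264171, 0.22695983]), [np.float64(7.878018887262516e-05), np.float64(7.878018887270377e-05)]) [0.49677251 0.29094012 0.22      ] [0.48548935 0.29255818 0.22      ]
collar (array([0.48559813, 0.26932518, 0.18447794]), [np.float64(0.0015247150336395625), np.float64(0.0015247150336395036)]) [0.49223106 0.28338563 0.18      ] [0.48452545 0.27658018 0.18      ]
```

Call:
arm_command --moves "1 0.5 -0.5 -0.35 0;1 0.65 -0.5 -0.5 0;1 0.65 -0.4 -0.5 0;1 0.65 -0.4 -0.5 0;1 0.65 -0.4 -0.5 0"

```text
time_s: 2.08
tcp_pos: [0.3805, 0.4172, 0.3323]
ee_rot: [-1.57, -0.0, -0.402]
force: [-0.2, 0.9, -0.5]
finger_gap: 0.0853
```

Call:
arm_command --moves "1 0.65 0 -0.5 0;1 0.65 0 -0.5 0;1 0.6 0 -0.5 0;1 0 0 0 0;1 0 0 0 0"

```text
time_s: 2.7
tcp_pos: [0.4496, 0.2916, 0.3315]
ee_rot: [-1.57, 0.0, -0.402]
force: [0.2, -0.3, -0.5]
finger_gap: 0.0854
```

```bash
python3 - <<'E'
from h import *
W=cam("wrist"); cv2.imwrite("pics/w1.png",W["img"][:,:,::-1])
o=readout.get_obs();print(o["tcp_pos"],o["ee_rot"],o["qd"].round(3) if hasattr(o["qd"],'round') else o["qd"])
print(proj(W,[[.487,.27,.226],[.487,.27,.186]]))
E
```

```text
[0.44944816 0.29193728 0.33143814] [-1.57061374e+00  1.30504462e-04 -4.01263628e-01] [ 0.012  0.003  0.    -0.003 -0.    -0.003]
[[271.93279839 244.78717684]
 [272.61957506 230.38574815]]
```

View pics/w1.png

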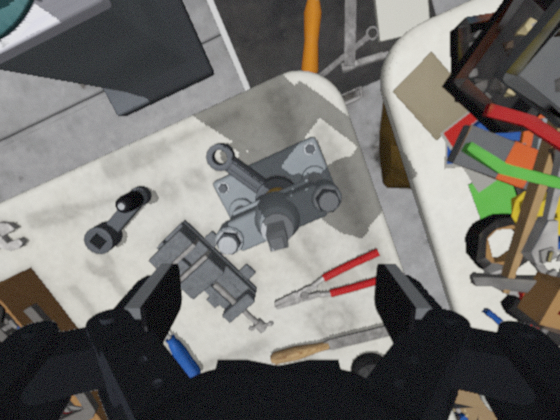

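```bash
python3 - <<'E'
import cv2
im=cv2.imread("pics/w1.png")
a=cv2.resize(im[180:260,240:320],None,fx=7,fy=7,interpolation=cv2.INTER_CUBIC)
cv2.imwrite("pics/w1a.png",a)
b=cv2.resize(im[180:260,80:160],None,fx=7,fy=7,interpolation=cv2.INTER_CUBIC)
cv2.imwrite("pics/w1b.png",b)
E
```

```text
(no output)
```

View pics/w1a.png

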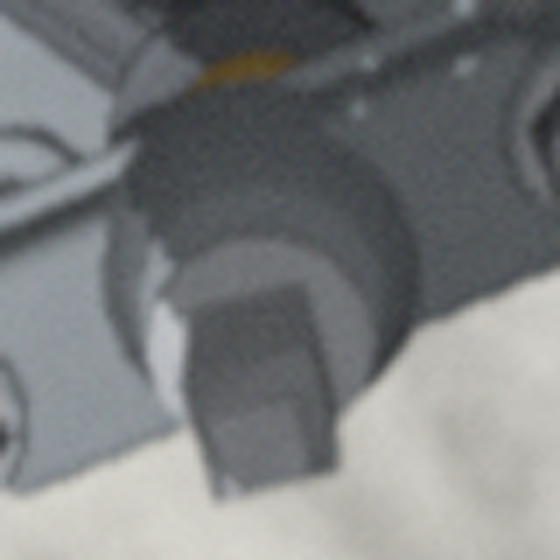

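View pics/w1b.png

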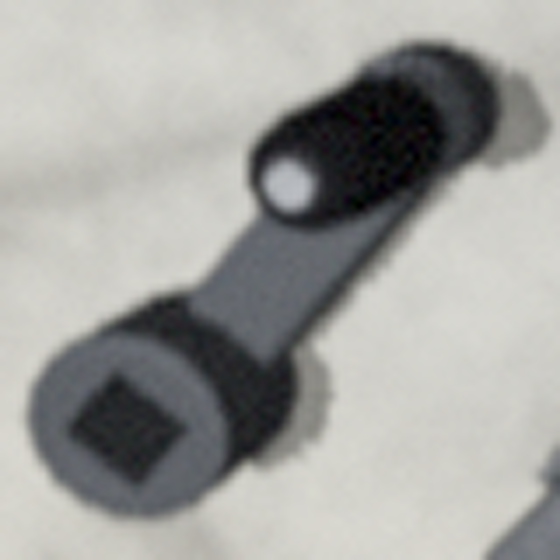

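Call:
arm_command --moves "1 0.9 0 0 0;1 0.9 0 0 0;1 0 0 0 0;1 0 0 0 0"

```text
time_s: 3.25
tcp_pos: [0.5486, 0.2501, 0.3312]
ee_rot: [-1.571, 0.001, -0.401]
force: [-1.1, -0.1, 0.1]
finger_gap: 0.0854
```

```bash
python3 - <<'E'
from h import *
W=cam("wrist"); cv2.imwrite("pics/w2.png",W["img"][:,:,::-1])
o=readout.get_obs();print(o["tcp_pos"],o["ee_rot"],np.abs(o["qd"]).max())
uv=proj(W,[[.487,.27,.226],[.487,.27,.186]]);print(uv)
c=uv[0].round().astype(int)-45;print(c)
crop(W,c[0],c[1],c[0]+90,c[1]+90,6,"pics/w2a.png")
np.savez("w2.npz",R=W["R"],t=W["t"],K=W["K"],k1=W["k1"])
E
```

```text
[0.54837138 0.25012002 0.33156247] [-1.57058170e+00  1.04271440e-04 -4.00510617e-01] 0.015404074900379306
[[270.79754723 123.75405718]
 [271.71502698 123.12107246]]
[226  79]
```

View pics/w2a.png

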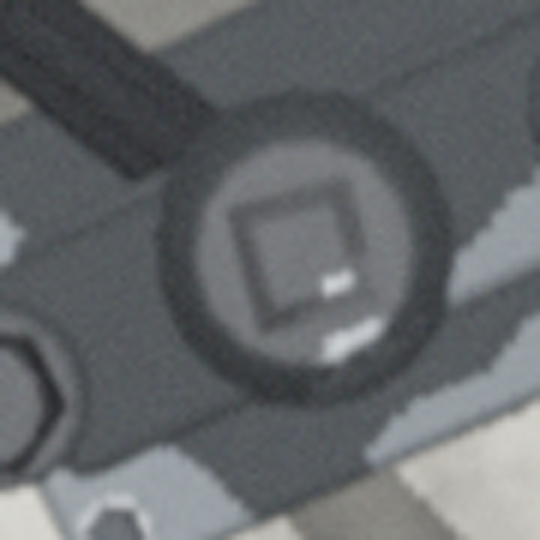

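```bash
cat > sq.py <<'E'
from h import *
W=dict(np.load("w2.npz"));W["k1"]=float(W["k1"])
S=cam("scene");D=cam("side")
W1=dict(W); 
o=dict(tcp=[0.44944816,0.29193728,0.33143814],rot=[-1.57061374,1.305e-4,-4.01263628e-01])
m=np.array(imaging.read_camera("wrist")["mount"])
T=np.eye(4);T[:3,:3]=Ro.from_euler('xyz',o["rot"]).as_matrix();T[:3,3]=o["tcp"];M=T@m
W1["R"]=M[:3,:3].T;W1["t"]=-W1["R"]@M[:3,3]
E
python3 - <<'E'
from sq import *
print("top all",tri([(W,(275.6,120.8)),(W1,(277.,242.5)),(S,(173.0,145.5)),(D,(241.,128.5))]))
print("top W",tri([(W,(275.6,120.8)),(W1,(277.,242.5))]))
print("seat W",tri([(W,(275.9,120.3)),(W1,(277.7,228.9))]))
im=cv2.imread("pics/w2.png",0).astype(np.float32); im=cv2.GaussianBlur(im,(0,0),0.8)
gx=cv2.Sobel(im,cv2.CV_32F,1,0);gy=cv2.Sobel(im,cv2.CV_32F,0,1)
def sc(x,y,yaw,h,z):
    t=np.linspace(-.9,.9,30); s=0
    for k in range(4):
        a=yaw+k*np.pi/2; n=np.array([np.cos(a),np.sin(a)]);u=np.array([-n[1],n[0]])
        P=np.c_[(n*h)[None]+np.outer(t*h,u)+[x,y],np.full(30,z)]
        Q=P.copy();Q[:,:2]+=n*.001
        p=proj(W,P).astype(np.float32);d=proj(W,Q)-p;d/=np.linalg.norm(d,axis=1)[:,None]
        g=cv2.remap(gx,p[:,0],p[:,1],1).ravel()*d[:,0]+cv2.remap(gy,p[:,0],p[:,1],1).ravel()*d[:,1]
        s+=abs(g.mean())
    return s
for h,z in((.009,.218),(.0055,.226),(.009,.215)):
    best=max(((sc(x,y,a,h,z),x,y,np.degrees(a)) for x in np.arange(.480,.495,.0005) for y in np.arange(.264,.28,.0005) for a in np.radians(np.arange(-45,45,3))),key=lambda q:q[0])
    fine=max(((sc(best[1],best[2],a,h,z),np.degrees(a)) for a in np.radians(np.arange(-45,45,.5))))
    print(h,z,best,fine)
E
```

```text
top all (array([0.48704388, 0.27483674, 0.22655849]), [np.float64(0.0007078672987851068), np.float64(0.0010209105266190766), np.float64(0.0014278308535454335), np.float64(5.2366033409806944e-05)])
top W (array([0.48657105, 0.27501962, 0.22538567]), [np.float64(0.00048513741861362886), np.float64(0.00048513741861361644)])
seat W (array([0.48647472, 0.27539112, 0.18780432]), [np.float64(0.0007895972209083867), np.float64(0.0007895972209084153)])
0.009 0.218 (np.float64(273.0697968023165), np.float64(0.493), np.float64(0.2715), np.float64(6.000000000000001)) (np.float64(273.69678843615), np.float64(5.0))
0.0055 0.226 (np.float64(315.7331028538961), np.float64(0.487), np.float64(0.275), np.float64(-9.0)) (np.float64(315.8233756930738), np.float64(-10.0))
0.009 0.215 (np.float64(271.2490442221596), np.float64(0.4935), np.float64(0.2715), np.float64(6.000000000000001)) (np.float64(271.76294750035254), np.float64(7.499999999999999))
```

```bash
python3 - <<'E'
from sq import *
im0=cv2.imread("pics/w2.png")
s=8
c=(230,75);v=cv2.resize(im0[c[1]:c[1]+90,c[0]:c[0]+90],None,fx=s,fy=s,interpolation=cv2.INTER_CUBIC)[:600]
for yaw,col in((-9,(0,255,0)),):
  for h,z in((.009,.219),(.0055,.227),(.009,.187)):
    a=np.radians(yaw);R=np.array([[np.cos(a),-np.sin(a)],[np.sin(a),np.cos(a)]])
    P=np.array([[h,h],[-h,h],[-h,-h],[h,-h]])@R.T+[.4868,.275]
    p=((proj(W,np.c_[P,[z]*4])-c+.5)*s).astype(np.int32)
    cv2.polylines(v,[p],True,col,1)
  t=np.linspace(0,6.3,60);p=((proj(W,np.c_[.4868+.017*np.cos(t),.275+.017*np.sin(t),0*t+.187])-c+.5)*s).astype(np.int32);cv2.polylines(v,[p],True,(255,0,255),1)
cv2.imwrite("pics/w2b.png",v)
E
```

```text
(no output)
```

View pics/w2b.png

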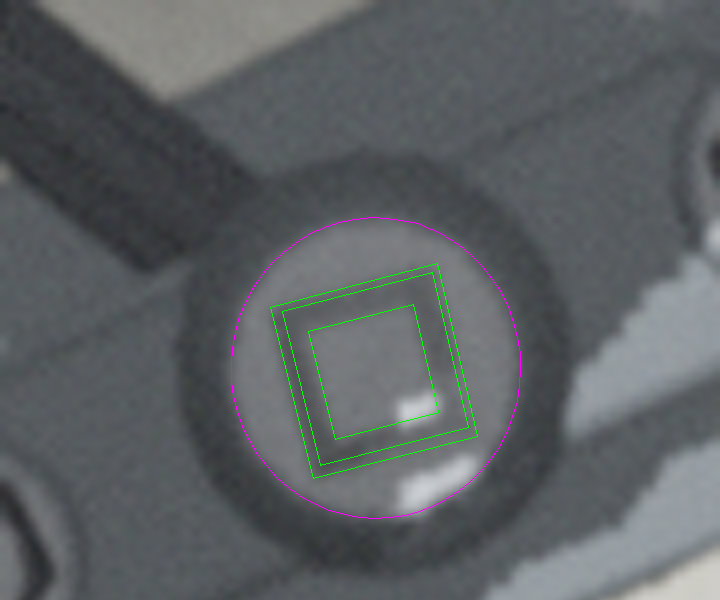

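Call:
arm_command --moves "1 -0.1 0.1 -0.8 0;1 -0.1 0.3 -0.8 0;1 -0.1 0.5 -0.8 0;1 -0.1 0.5 -0.8 0;1 -0.06 0.5 -0.8 0"

```text
time_s: 4.22
tcp_pos: [0.4288, 0.0381, 0.2167]
ee_rot: [-1.57, -0.001, -0.401]
force: [1.1, 0.5, 0.3]
finger_gap: 0.0856
```

Call:
arm_command --moves "0.65 0 0.2 -0.09 1;0.65 0 0 0 1;0.65 0 0 0 1;0.65 0 0 0 1;0.65 0 0 0 1"

```text
time_s: 4.85
tcp_pos: [0.4277, 0.0341, 0.2056]
ee_rot: [-1.57, -0.0, -0.929]
force: [0.1, -0.4, -0.5]
finger_gap: 0.0558
```

Call:
arm_command --moves "0.65 0 0 0 1;0.65 0 0 0 1;0.65 0 0 0 0.17;0.65 0 0 0 0;0.65 0 0 0 0"

```text
time_s: 5.48
tcp_pos: [0.4277, 0.0341, 0.2054]
ee_rot: [-1.571, -0.0, -1.151]
force: [-0.1, 0.5, 0.4]
finger_gap: 0.0552
```

```bash
python3 - <<'E'
from h import *
W=cam("wrist"); cv2.imwrite("pics/w3.png",W["img"][:,:,::-1])
o=readout.get_obs();print(o["tcp_pos"],o["ee_rot"],np.abs(o["qd"]).max(),o["finger_gap"],o["joints"])
print(proj(W,[[.447,-.009,.036],[.41,.073,.072]]))
np.savez("w3.npz",R=W["R"],t=W["t"],K=W["K"],k1=W["k1"])
E
```

```text
[0.4277711  0.03402832 0.20543413] [-1.57073416e+00 -4.19625401e-05 -1.15149671e+00] 0.005786369066797884 0.055134612365945385 [ 1.99330429e-02 -4.42239318e-01  1.92419037e+00 -1.45432708e-05
  1.65956800e+00 -3.99367867e-01]
[[277.37282537 226.99302086]
 [276.86542921 147.55283964]]
```

View pics/w3.png

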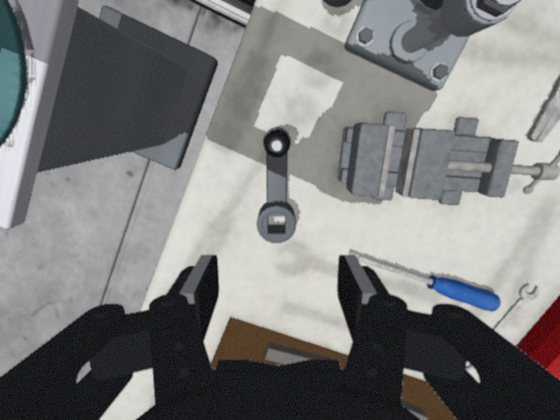

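```bash
cat > fitc.py <<'E'
from h import *
W=dict(np.load("w3.npz"));W["k1"]=float(W["k1"])
im=cv2.imread("pics/w3.png",0).astype(np.float32); im=cv2.GaussianBlur(im,(0,0),0.8)
gx=cv2.Sobel(im,cv2.CV_32F,1,0);gy=cv2.Sobel(im,cv2.CV_32F,0,1)
def curve(x,y,yaw):
    c,s=np.cos(yaw),np.sin(yaw);R=np.array([[c,-s],[s,c]]);out=[]
    t=np.linspace(0,2*np.pi,80,endpoint=False)
    loc=[(np.c_[.0225*np.cos(t),.0225*np.sin(t)],np.c_[np.cos(t),np.sin(t)],.036)]
    u=np.linspace(-.9,.9,20)*.0101
    for k in range(4):
        a=k*np.pi/2;n=np.array([np.cos(a),np.sin(a)]);w=np.array([-n[1],n[0]])
        loc.append((n*.0101+np.outer(u,w),np.tile(n,(20,1)),.036))
    u=np.linspace(.03,.07,25)
    for sg in(-1,1): loc.append((np.c_[u,0*u+sg*.012],np.tile([0,sg],(25,1)),.020))
    return [(np.c_[p@R.T+[x,y],np.full(len(p),z)],n@R.T) for p,n,z in loc]
def sc(q):
    s=0
    for P,n in curve(*q):
        Q=P.copy();Q[:,:2]+=n*.001
        p=proj(W,P).astype(np.float32);d=proj(W,Q)-p;d/=np.linalg.norm(d,axis=1)[:,None]
        g=cv2.remap(gx,p[:,0],p[:,1],1).ravel()*d[:,0]+cv2.remap(gy,p[:,0],p[:,1],1).ravel()*d[:,1]
        s+=abs(g.mean())*(2 if len(P)==80 else 1)
    return s
best=max(((sc((x,y,a)),x,y,a) for x in np.arange(.438,.456,.001) for y in np.arange(-.016,.004,.001) for a in np.radians(np.arange(105,124,1))),key=lambda q:q[0])
b=best
b=max(((sc((x,y,a)),x,y,a) for x in b[1]+np.arange(-.001,.00101,.00025) for y in b[2]+np.arange(-.001,.00101,.00025) for a in b[3]+np.radians(np.arange(-2,2.1,.5))),key=lambda q:q[0])
print(b[0],b[1],b[2],np.degrees(b[3]))
v0=cv2.imread("pics/w3.png");c=(225,125);s=5
v=cv2.resize(v0[c[1]:c[1]+125,c[0]:c[0]+110],None,fx=s,fy=s,interpolation=cv2.INTER_CUBIC)
for P,n in curve(*b[1:]):
    cv2.polylines(v,[((proj(W,P)-c+.5)*s).astype(np.int32)],False,(0,255,0),1)
cv2.imwrite("pics/w3a.png",v[:600])
E
python3 fitc.py
```

```text
1118.3261586688568 0.4445 -0.006499999999999992 113.5
```

View pics/w3a.png

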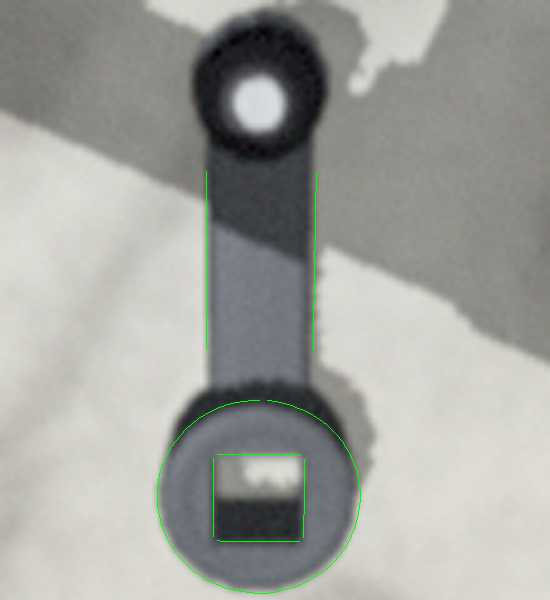

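Call:
arm_command --moves "0.65 -0.06 0.9 -0.01 0;0.65 0 0.9 0 0;0.65 0 0.9 0 0;0.65 0 0.5 0 0;0.65 0 0.15 0 0" --force 60

```text
time_s: 6.15
tcp_pos: [0.4248, 0.037, 0.0028]
ee_rot: [-1.573, 0.001, -1.152]
force: [-0.5, 0.0, -0.0]
finger_gap: 0.0556
```

Call:
arm_command --moves "0.4 0 0 0 0;0.2 0 0 0 0;0 0 0 0 0;0 0 0 0 0;0 0 0 0 0" --force 60

```text
time_s: 6.78
tcp_pos: [0.4259, 0.0371, 0.0046]
ee_rot: [-1.57, -0.0, -1.153]
force: [-0.5, 0.8, -0.0]
finger_gap: -0.0
```

```bash
python3 - <<'E'
from h import *
W=cam("wrist"); cv2.imwrite("pics/w4.png",W["img"][:,:,::-1])
S=cam("scene");crop(S,150,220,290,350,4.5,"pics/s4.png")
o=readout.get_obs();print(o["tcp_pos"],o["ee_rot"],o["finger_gap"],o["force"])
E
```

```text
[0.425779   0.03705581 0.00447673] [-1.57076283e+00 -2.64503771e-05 -1.15264938e+00] -0.0001544236542207058 [-0.58155187 -0.68839576 -0.34479647]
```

View pics/w4.png

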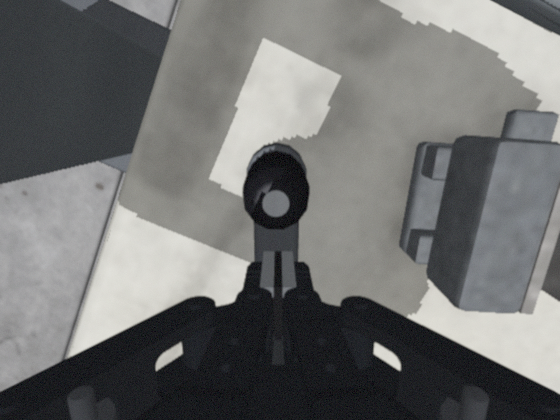

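View pics/s4.png

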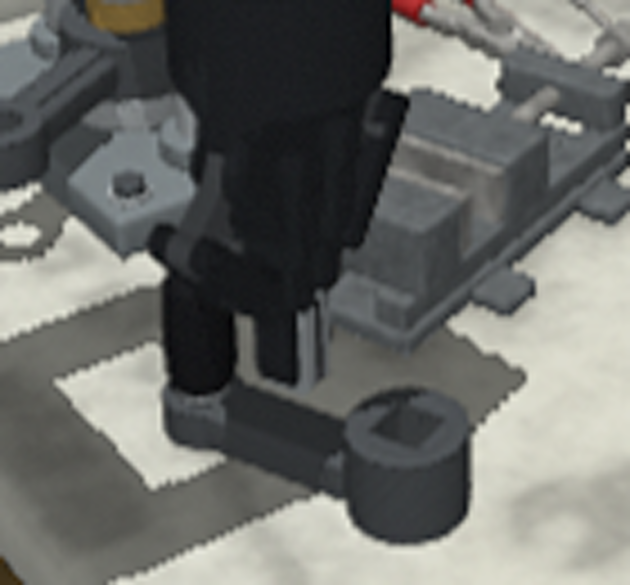

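```bash
python3 - <<'E'
from h import *
S=cam("scene");D=cam("side")
P=[[.4258,.0371,.0045],[.4258,.0371,.022],[.4258,.0371,.036]]
print((proj(S,P)-[150,220])*4.5, proj(D,P))
crop(D,170,200,270,310,5.4,"pics/d4.png")
print((proj(D,P)-[170,200])*5.4)
o=readout.get_obs();print(o)
E
```

```text
[[294.54174546 448.83165049]
 [292.81942675 410.22494712]
 [291.4181541  378.83589391]] [[205.31749492 275.30573774]
 [204.4469236  268.14713079]
 [203.73765304 262.32702394]]
[[190.71447257 406.6509838 ]
 [186.01338744 367.99450629]
 [182.18332641 336.56592926]]
{'time_s': 6.975, 'joints': array([ 2.71615040e-02, -3.28482884e-01,  2.17412555e+00,  2.17631400e-05,
        1.29595447e+00, -3.91036332e-01]), 'qd': array([ 0.00128286,  0.00096593,  0.00164321, -0.00078978, -0.00100464,
       -0.0003564 ]), 'tau': array([ 1.79333842e-03, -3.10092437e+01, -5.85800636e+01, -1.69105865e-04,
        1.85861587e-03, -2.71139861e-04]), 'tcp_pos': array([0.42577221, 0.03708361, 0.00442752]), 'ee_rot': array([-1.57079248e+00,  2.10712133e-05, -1.15260440e+00]), 'force': array([0.37453385, 0.25825362, 0.05378299]), 'ft_torque': array([-0.00136121, -0.02421362,  0.00704062]), 'finger_gap': 0.00017073090319082905}
```

View pics/d4.png

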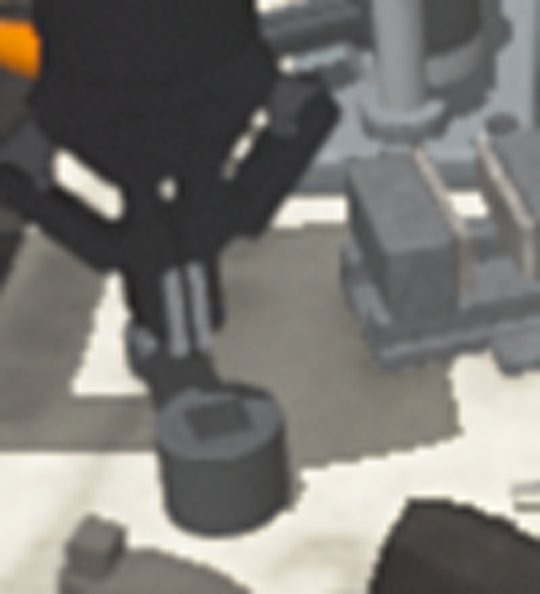

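```bash
python3 - <<'E'
from h import *
W=cam("wrist")
p=np.array(readout.get_obs()["tcp_pos"])
for dz in(-.02,0,.019,.03,.045,.06): print(dz,proj(W,p+[0,0,dz]))
crop(W,200,220,360,340,5,"pics/w4a.png")
E
```

```text
-0.02 [[276.89086996 232.23913089]]
0 [[276.77828933 244.04345396]]
0.019 [[276.64739191 257.76784746]]
0.03 [[276.55767586 267.17413629]]
0.045 [[276.41386474 282.25151776]]
0.06 [[276.23764422 300.72589383]]
```

View pics/w4a.png

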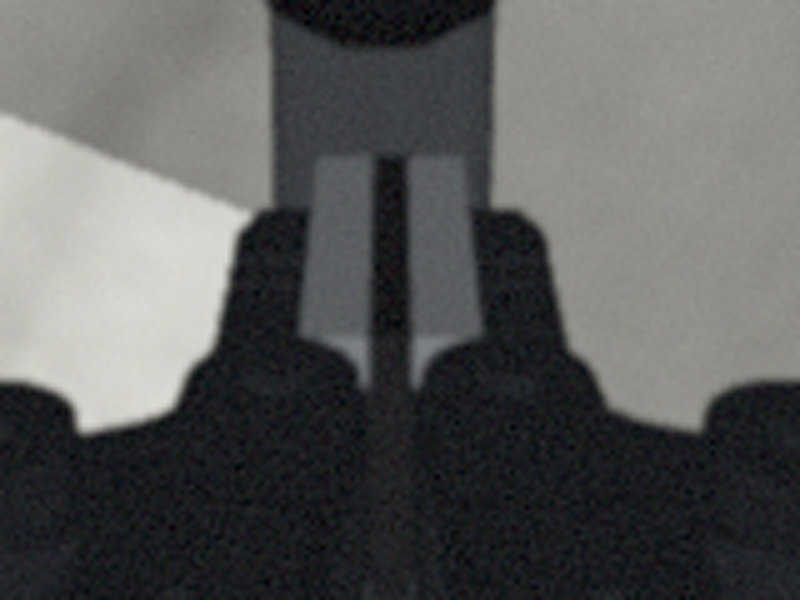

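The pads shut above the arm: the views put the real fingertips about 27 mm short of the stated TCP (at z of about 0.03). I'll open, go lower and watch the force.

Call:
arm_command --moves "0.65 0 0 0 0;0.65 0 0 0 0;0.65 0 0 0 0;0.65 0 0.2 0 0;0.65 0 0.1 0 0"

```text
time_s: 7.65
tcp_pos: [0.4253, 0.0371, -0.0148]
ee_rot: [-1.572, 0.0, -1.153]
force: [-0.1, 0.4, -0.8]
finger_gap: 0.0552
```

```bash
python3 - <<'E'
from h import *
S=cam("scene");crop(S,150,220,290,350,4.5,"pics/s5.png")
o=readout.get_obs();print(o["tcp_pos"],o["finger_gap"],o["force"])
E
```

```text
[ 0.42498655  0.03703588 -0.01534383] 0.05514569435766297 [-0.48696155  0.44666654 -1.2582261 ]
```

View pics/s5.png

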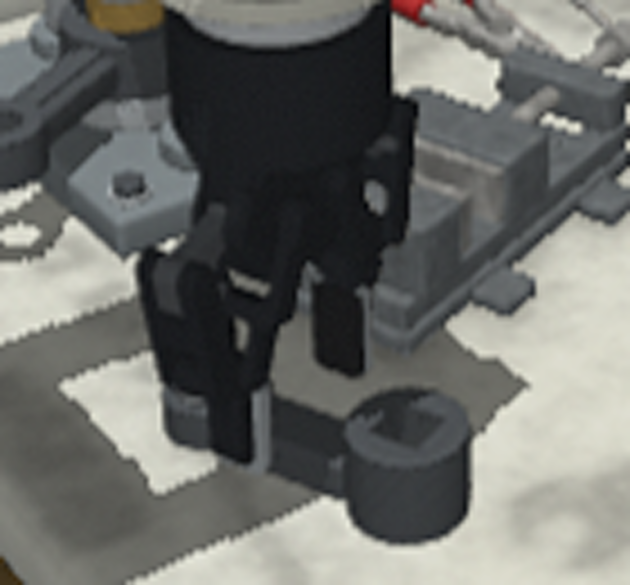

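```bash
python3 - <<'E'
from h import *
S=cam("scene")
for s in(-1,1):
  xy=np.array([.425,.037])+s*.031*np.array([.913,.407])
  for z in(-.01,0,.01,.02,.03): print(s,z,((proj(S,[[*xy,z]])-[150,220])*4.5).round())
E
```

```text
-1 -0.01 [[245. 531.]]
-1 0 [[244. 509.]]
-1 0.01 [[242. 487.]]
-1 0.02 [[241. 464.]]
-1 0.03 [[240. 441.]]
1 -0.01 [[341. 435.]]
1 0 [[340. 413.]]
1 0.01 [[339. 392.]]
1 0.02 [[339. 370.]]
1 0.03 [[338. 348.]]
```

Call:
arm_command --moves "0.65 0 0.13 0 0;0.5 0 0 0 0;0.2 0 0 0 0;0.2 0 0 0 0;0.2 0 0 0 0" --force 60

```text
time_s: 8.38
tcp_pos: [0.4261, 0.0371, -0.021]
ee_rot: [-1.57, -0.0, -1.153]
force: [0.0, 0.2, 4.6]
finger_gap: 0.0218
```

Call:
arm_command --moves "0 0 0 0 0;0 0 0 0 0" --force 60

```text
time_s: 8.62
tcp_pos: [0.4261, 0.0371, -0.021]
ee_rot: [-1.57, -0.0, -1.153]
force: [-0.9, -0.0, 6.2]
finger_gap: 0.0219
```

```bash
python3 - <<'E'
from h import *
W=cam("wrist"); cv2.imwrite("pics/w6.png",W["img"][:,:,::-1])
S=cam("scene");crop(S,150,220,290,350,4.5,"pics/s6.png")
o=readout.get_obs();print(o["tcp_pos"],o["ee_rot"],o["finger_gap"],o["force"])
E
```

```text
[ 0.42607281  0.03708376 -0.02099816] [-1.57016510e+00 -2.55159887e-04 -1.15260764e+00] 0.0217134154723851 [-1.1507039   0.53024711  5.45583435]
```

View pics/w6.png

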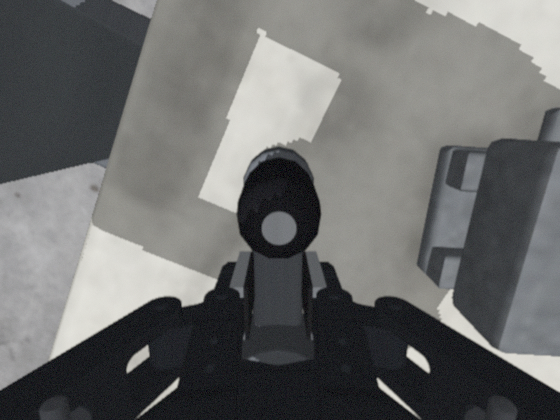

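View pics/s6.png

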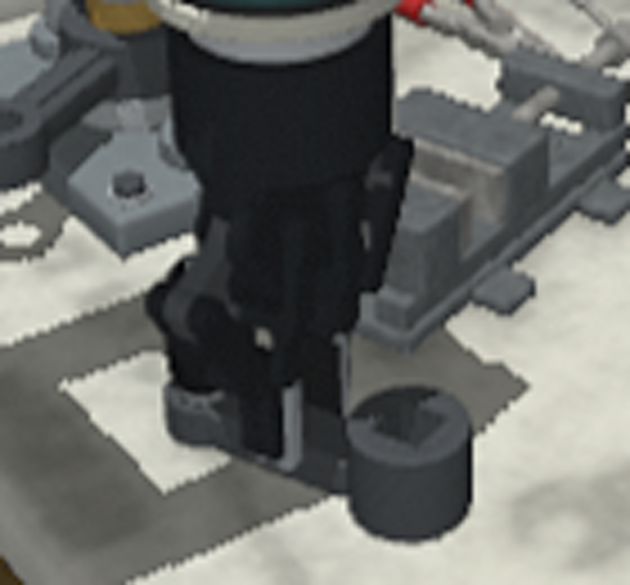

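Call:
arm_command --moves "0 0 -0.15 0 0;0 0 -0.45 0 0;0 0 -0.8 0 0;0 0 -0.8 0 0;0 0 -0.8 0 0" --force 90

```text
time_s: 9.35
tcp_pos: [0.4251, 0.037, 0.1599]
ee_rot: [-1.572, 0.0, -1.153]
force: [1.3, 1.0, -5.4]
finger_gap: 0.0203
```

Call:
arm_command --moves "0 0 -0.7 0 0.8;0 0 -0.7 0 1;0 0 0 0 1;0 0 0 0 1;0 0 0 0 1"

```text
time_s: 9.98
tcp_pos: [0.4254, 0.037, 0.2423]
ee_rot: [-1.572, -0.0, -1.659]
force: [1.1, 0.7, -4.9]
finger_gap: 0.0206
```

Call:
arm_command --moves "0 0 0 0 0.7;0 0 0 0 0;0 0 0 0 0"

```text
time_s: 10.35
tcp_pos: [0.4256, 0.0371, 0.2425]
ee_rot: [-1.571, -0.0, -1.727]
force: [0.3, 0.4, -4.9]
finger_gap: 0.0208
```

```bash
python3 - <<'E'
from h import *
W=cam("wrist"); cv2.imwrite("pics/w7.png",W["img"][:,:,::-1])
S=cam("scene");D=cam("side")
o=readout.get_obs();p=np.array(o["tcp_pos"]);print(p,o["ee_rot"],o["finger_gap"],o["force"],o["ft_torque"])
R=Ro.from_euler('xyz',o["ee_rot"]).as_matrix()
X=p+R@[.049,0,0]+[0,0,.057]
a=proj(S,X)[0];b=proj(D,X)[0];print(X,a,b)
a=a.astype(int)-60;b=b.astype(int)-60;print(a,b)
crop(S,max(a[0],0),max(a[1],0),a[0]+120,a[1]+120,5,"pics/s7.png")
crop(D,max(b[0],0),max(b[1],0),b[0]+120,b[1]+120,5,"pics/d7.png")
np.savez("w7.npz",R=W["R"],t=W["t"],K=W["K"],k1=W["k1"])
E
```

```text
[0.42571707 0.0370632  0.24256787] [-1.57090394e+00 -5.21438835e-05 -1.72773436e+00] 0.020986258679943907 [-0.16175643  0.39558156 -4.83835305] [ 0.03259946  0.04761895 -0.0089507 ]
[ 0.41805863 -0.01133461  0.29957042] [221.6531735  162.28507987] [176.7529745  144.50754252]
[161 102] [116  84]
```

View pics/w7.png

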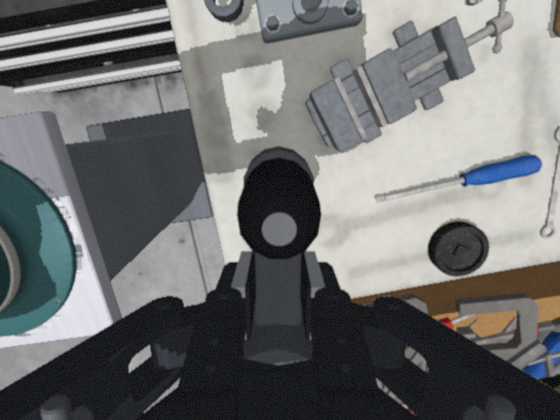

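View pics/s7.png

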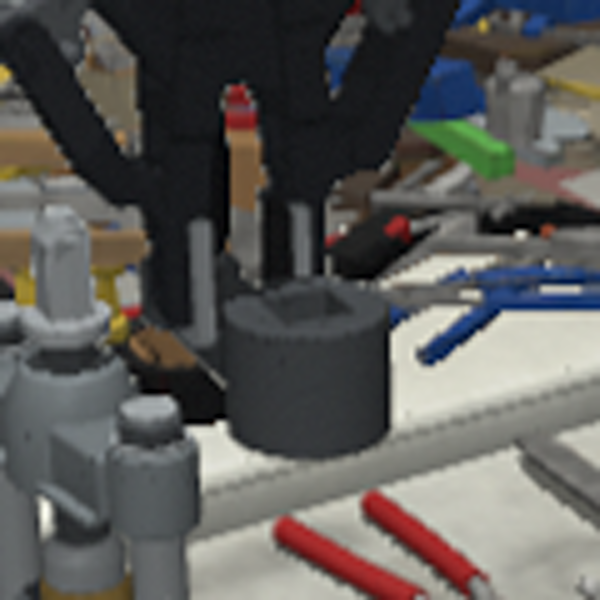

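View pics/d7.png

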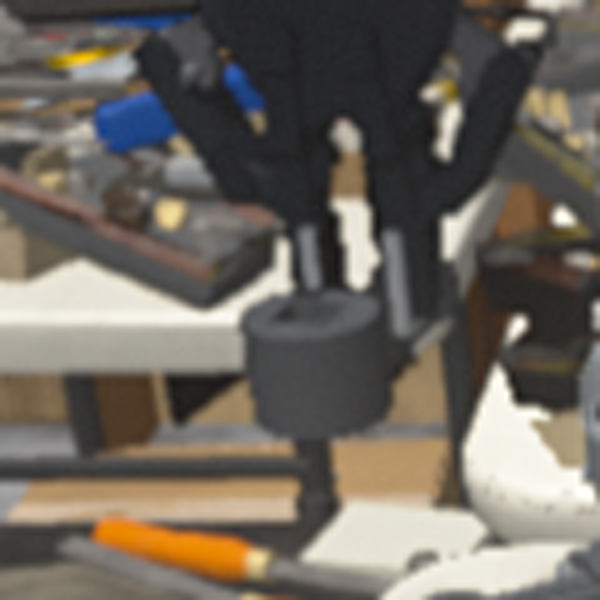

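```bash
python3 - <<'E'
from h import *
S=cam("scene");D=cam("side")
X,r=tri([(S,(221.8,163.4)),(D,(178.8,147))]);print(X,r)
p=np.array([0.42571707,0.0370632,0.24256787]);R=Ro.from_euler('xyz',[-1.5709,0,-1.72773]).as_matrix()
print(R.T@(X-p))
for n,a,b in [("screwtop",(173.0,145.5),(241.,128.5))]: print(tri([(S,a),(D,b)]))
E
```

```text
[ 0.42017229 -0.00844598  0.29541168] [np.float64(0.0011147636870298893), np.float64(0.0011147636870298505)]
[ 0.04581652 -0.05284398  0.00163052]
(array([0.48732668, 0.27221257, 0.2275822 ]), [np.float64(8.749512194750845e-05), np.float64(8.749512194750614e-05)])
```

Call:
arm_command --moves "0 -0.6 0 0.05 0;0 -0.9 0 0.1 0;0 -0.9 0 0.1 0;0 -0.9 0 0.1 0;0 -0.9 0 0.04 0"

```text
time_s: 11.22
tcp_pos: [0.4888, 0.2842, 0.2424]
ee_rot: [-1.571, -0.0, -1.728]
force: [-0.1, -0.7, -4.6]
finger_gap: 0.0208
```

Call:
arm_command --moves "0 -0.68 0 0 0;0 0 0 0 0;0 0 0 0 0;0 0 0 0 0"

```text
time_s: 11.72
tcp_pos: [0.495, 0.3218, 0.2428]
ee_rot: [-1.57, 0.0, -1.729]
force: [0.9, -0.8, -3.9]
finger_gap: 0.021
```

```bash
cat > look.py <<'E'
from h import *
import sys
n=sys.argv[1]
S=cam("scene");D=cam("side")
o=readout.get_obs();p=np.array(o["tcp_pos"]);print(p,o["ee_rot"],o["finger_gap"],o["force"],o["ft_torque"],o["time_s"])
R=Ro.from_euler('xyz',o["ee_rot"]).as_matrix()
crop(S,110,85,230,185,6,"pics/s%s.png"%n)
crop(D,180,75,300,175,6,"pics/d%s.png"%n)
E
python3 look.py 8
```

```text
[0.49499667 0.32179494 0.24294928] [-1.57033421e+00  3.00594695e-04 -1.72954900e+00] 0.020603597530654535 [-0.09600654  0.21714267 -5.88050861] [0.05263173 0.0281831  0.00732955] 11.825
```

View pics/s8.png

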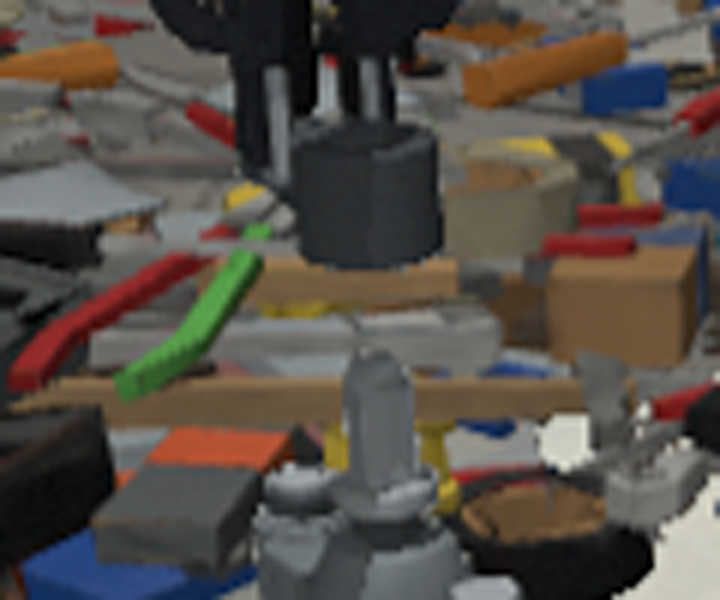

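View pics/d8.png

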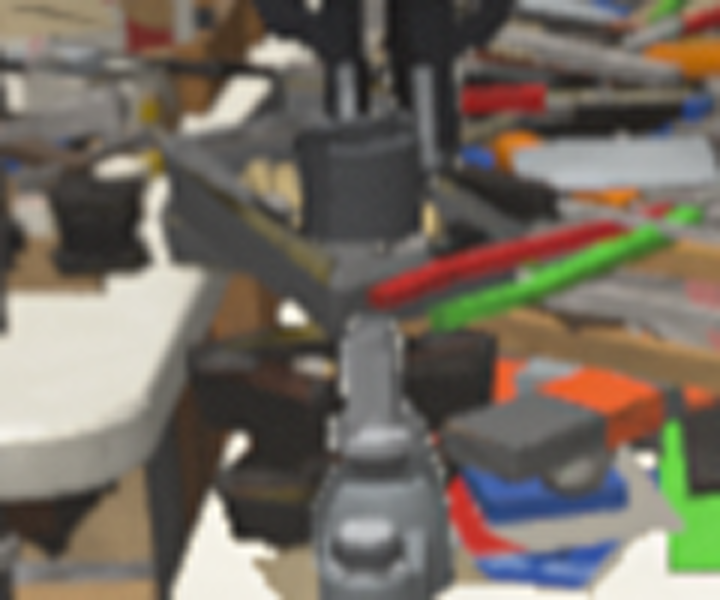

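```bash
python3 - <<'E'
from h import *
S=cam("scene");D=cam("side")
ax=np.array([.4868,.275])
def P(d,z,c,xy=ax): return ((proj(d,[[*xy,z]])-c+.5)*6).round(1)[0]
for z in(.187,.205,.227,.262,.280,.298): print(z,P(S,z,[110,85]),P(D,z,[180,75]))
for d,c in((S,[110,85]),(D,[180,75])):
    print(P(d,.28,c,ax+[.01,0])-P(d,.28,c),P(d,.28,c,ax+[0,.01])-P(d,.28,c))
E
```

```text
0.187 [384.7 486.1] [375.2 425. ]
0.205 [380.6 432.6] [372.2 379.5]
0.227 [375.4 365.9] [368.4 322.8]
0.262 [367.  257.1] [362.2 230. ]
0.28 [362.6 199.8] [358.9 180.9]
0.298 [358.1 141.4] [355.6 131. ]
[29.9 -5.3] [-15.2  -7.7]
[27.8 -0.2] [ 2.9 -7.9]
```

Call:
arm_command --moves "0 -0.035 0.3 0 0;0 0 0.3 0 0;0 0 0.1 0 0;0 0 0 0 0;0 0 0 0 0"

```text
time_s: 12.55
tcp_pos: [0.4952, 0.3243, 0.2008]
ee_rot: [-1.571, -0.001, -1.729]
force: [-1.8, -6.1, -8.2]
finger_gap: 0.0209
```

```bash
python3 look.py 9
```

```text
[0.4952664  0.32429954 0.20087495] [-1.57071585e+00 -5.62683149e-04 -1.72881532e+00] 0.02087778713284174 [-0.96133555 -5.22580818 -7.20355657] [-0.78604267  0.25754377  0.01623727] 12.65
```

View pics/s9.png

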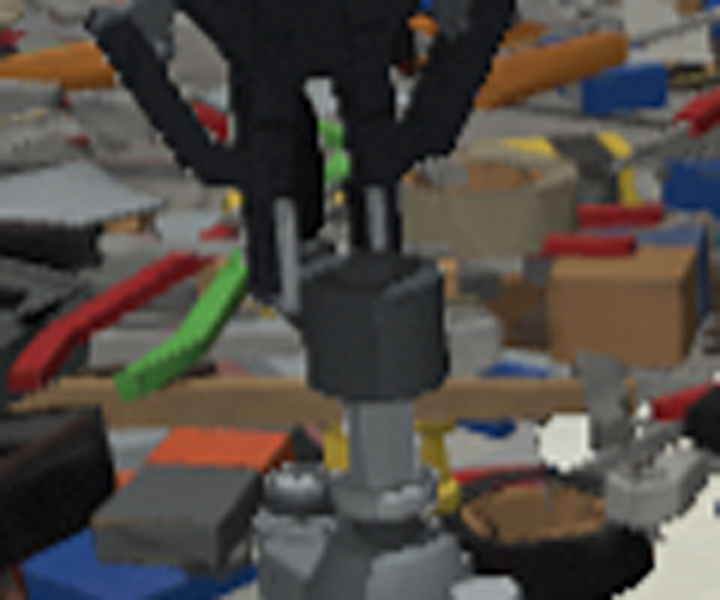

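View pics/d9.png

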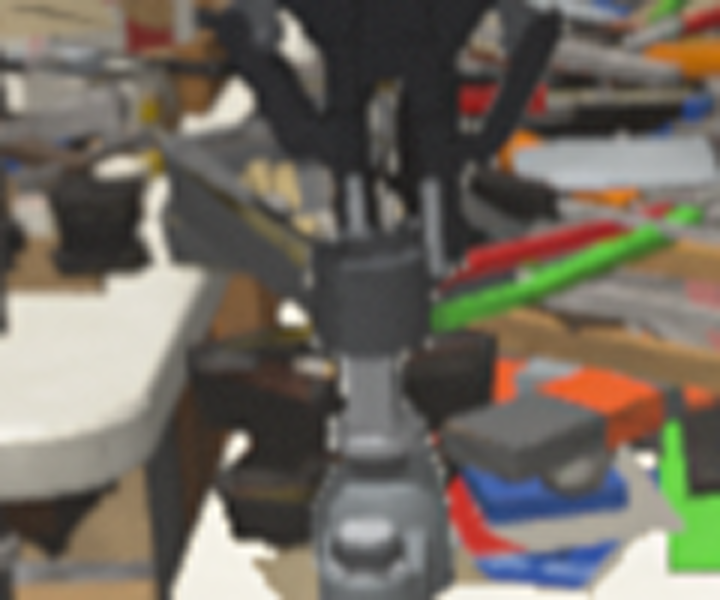

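Call:
arm_command --moves "0 0.025 0 0 0;0 0 0.06 0 0;0 0 0 0 0;0 0 0 0 0"

```text
time_s: 13.15
tcp_pos: [0.495, 0.3232, 0.1971]
ee_rot: [-1.571, 0.0, -1.729]
force: [0.3, 0.2, -5.1]
finger_gap: 0.0208
```

```bash
python3 - <<'E'
from h import *
for i in range(4):
    o=readout.get_obs(); print(np.round(o["tcp_pos"],4),np.round(o["force"],1),np.round(o["ft_torque"],2)); cam("side") if i<2 else 0
E
```

```text
[0.495  0.3232 0.1971] [ 0.3  0.2 -5.1] [ 0.05 -0.06  0.  ]
[0.495  0.3232 0.1971] [-0.9 -0.1 -5. ] [ 0.07 -0.02 -0.02]
[0.495  0.3232 0.1971] [ 0.1 -0.3 -5. ] [ 0.05 -0.05 -0.05]
[0.495  0.3232 0.1971] [ 0.1 -0.3 -5. ] [ 0.05 -0.05 -0.05]
```

Call:
arm_command --moves "0 0 0.08 0 0;0 0 0.08 0 0;0 0 0 0 0"

```text
time_s: 13.62
tcp_pos: [0.4948, 0.323, 0.1867]
ee_rot: [-1.572, -0.001, -1.729]
force: [-0.3, 0.3, -4.7]
finger_gap: 0.0206
```

Call:
arm_command --moves "0 0 0.07 0 0;0 0 0.07 0 0;0 0 0.06 0 0;0 0 0 0 0"

```text
time_s: 14.12
tcp_pos: [0.4949, 0.3231, 0.175]
ee_rot: [-1.571, -0.0, -1.729]
force: [0.3, 0.6, -5.1]
finger_gap: 0.0209
```

Call:
arm_command --moves "0 0 0.05 0 0;0 0 0.05 0 0;0 0 0 0 0;0 0 0 0 0"

```text
time_s: 14.62
tcp_pos: [0.495, 0.3231, 0.1694]
ee_rot: [-1.571, 0.0, -1.729]
force: [-0.0, 0.1, -4.5]
finger_gap: 0.0208
```

```bash
python3 look.py 10
```

```text
[0.4949986  0.32315186 0.16944478] [-1.57077154e+00  1.53572409e-05 -1.72861056e+00] 0.020658319690832396 [ 0.16824912 -0.21920831 -5.24522884] [ 0.09608714 -0.01408616  0.03463653] 14.725
```

View pics/s10.png

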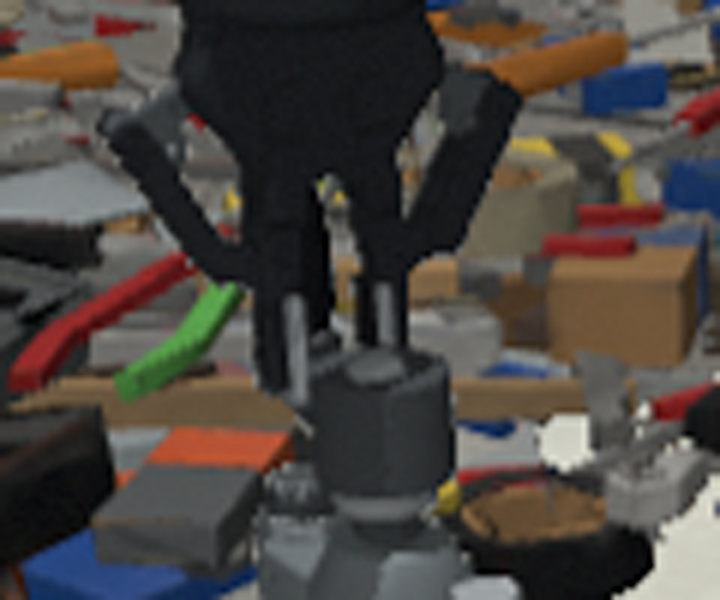

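Call:
arm_command --moves "0 0 0.035 0 0;0 0 0 0 0;0 0 0 0 0"

```text
time_s: 15.1
tcp_pos: [0.4953, 0.3234, 0.1682]
ee_rot: [-1.57, 0.001, -1.729]
force: [-1.1, 1.5, 4.9]
finger_gap: 0.0206
```

Call:
arm_command --moves "0 0 0.035 0 0;0 0 0 0 0;0 0 0 0 0"

```text
time_s: 15.48
tcp_pos: [0.4956, 0.3237, 0.1676]
ee_rot: [-1.568, 0.002, -1.728]
force: [-2.8, 1.0, 17.1]
finger_gap: 0.0206
```

Call:
arm_command --moves "0 0 -0.05 0 0;0.3 0 0 0 0;0.65 0 0 0 0;0.65 0 0 0 0;0.65 0 0 0 0"

```text
time_s: 16.1
tcp_pos: [0.495, 0.3231, 0.1681]
ee_rot: [-1.571, -0.0, -1.729]
force: [0.0, -1.3, -0.3]
finger_gap: 0.0556
```

Call:
arm_command --moves "0.65 0 -0.3 0 0;0.65 0 -0.6 0 0;0.65 0 -0.6 0 0;0.65 0 0 0 0;0.65 0 0 0 0"

```text
time_s: 16.73
tcp_pos: [0.495, 0.3231, 0.2584]
ee_rot: [-1.571, 0.0, -1.729]
force: [-0.1, 0.2, -0.6]
finger_gap: 0.0552
```

```bash
python3 look.py 11; python3 - <<'E'
from h import *
W=cam("wrist"); cv2.imwrite("pics/w11.png",W["img"][:,:,::-1])
p=np.array([.4951,.3232]);x=np.array([-.157,-.9876]);k=p-.042*x
print(k,proj(W,[[*k,.259],[*(p+.048*x),.187+.036],[*(p+.048*x),.227]]))
E
```

```text
[0.49473528 0.32299578 0.2574111 ] [-1.57179926e+00 -8.17312802e-04 -1.72860798e+00] 0.0554449136323019 [ 0.0068715  -0.20565609 -0.41329474] [ 0.02215088 -0.03124897  0.02153313] 16.825
[0.501694  0.3646792] [[277.08126248 171.32045202]
 [277.32782303 288.98500517]
 [277.31446076 291.87011158]]
```

View pics/w11.png

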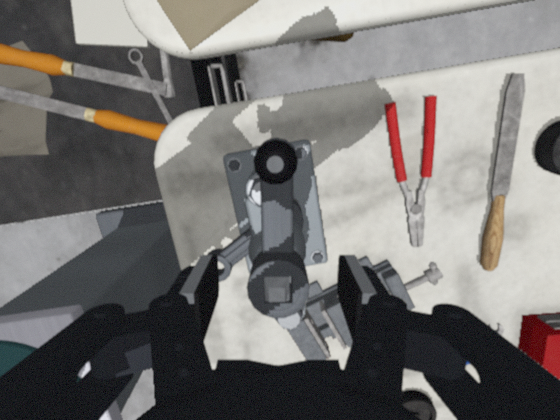

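View pics/s11.png

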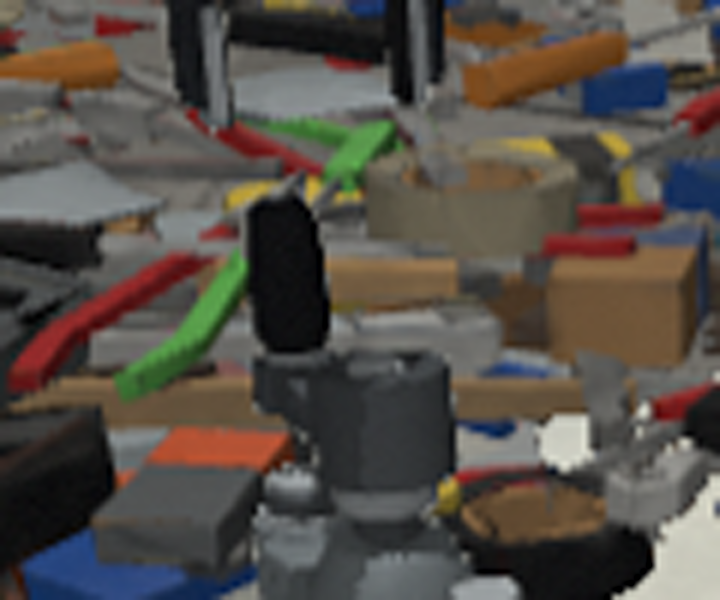

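View pics/d11.png

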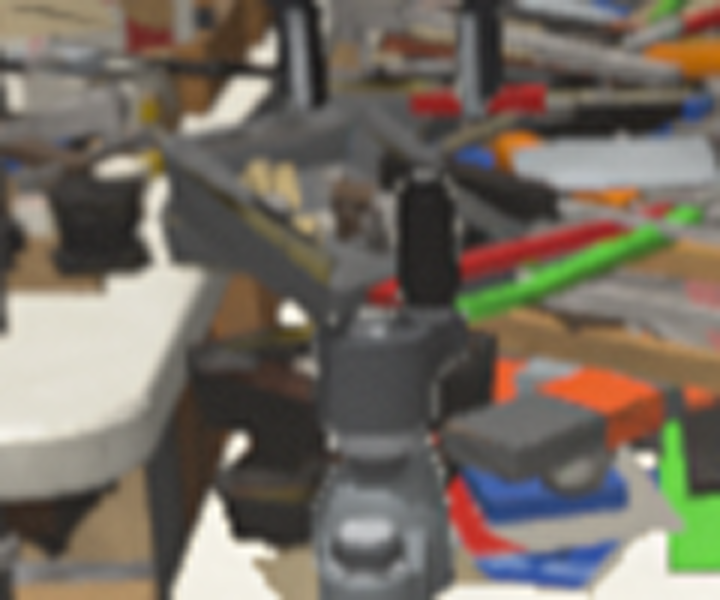

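```bash
python3 - <<'E'
from h import *
S=cam("scene");D=cam("side");W=cam("wrist")
print(tri([(S,(157.4,115.6)),(D,(250.1,104.6))]))
print(tri([(S,(157.4,115.6)),(D,(250.1,104.6)),(W,(274.5,162))]))
print(onz(W,(274.5,162),.259),onz(W,(277,288),.227))
E
```

```text
(array([0.50187261, 0.36037942, 0.25831072]), [np.float64(0.0030280929837336393), np.float64(0.0030280929837337308)])
(array([0.50237784, 0.36819219, 0.25609909]), [np.float64(0.004031842958825487), np.float64(0.003368305101804828), np.float64(0.0017798692164211094)])
[0.50119567 0.36981001 0.259     ] [0.48789354 0.27882364 0.227     ]
```

Call:
arm_command --moves "0.65 -0.72 0 0 0;0.65 0 0.3 0 0;0.65 0 0.5 0 0;0.65 0 0.36 0 0;0.65 0 0 0 0" --force 60

```text
time_s: 17.65
tcp_pos: [0.5011, 0.3651, 0.1867]
ee_rot: [-1.573, -0.002, -1.729]
force: [-0.2, 0.5, 0.6]
finger_gap: 0.0555
```

Call:
arm_command --moves "0.4 0 0 0 0;0.2 0 0 0 0;0.2 0 0 0 0;0.2 0 0 0 0" --force 60

```text
time_s: 18.15
tcp_pos: [0.502, 0.3661, 0.1896]
ee_rot: [-1.57, 0.001, -1.729]
force: [0.4, 1.3, 5.7]
finger_gap: 0.0247
```

```bash
python3 look.py 12
```

```text
[0.50204707 0.36613898 0.18960313] [-1.56970100e+00  1.25198971e-03 -1.72845785e+00] 0.02459251784782994 [-0.30737086  2.07617679  6.57145525] [0.1941368  0.097022   0.06415764] 18.25
```

View pics/s12.png

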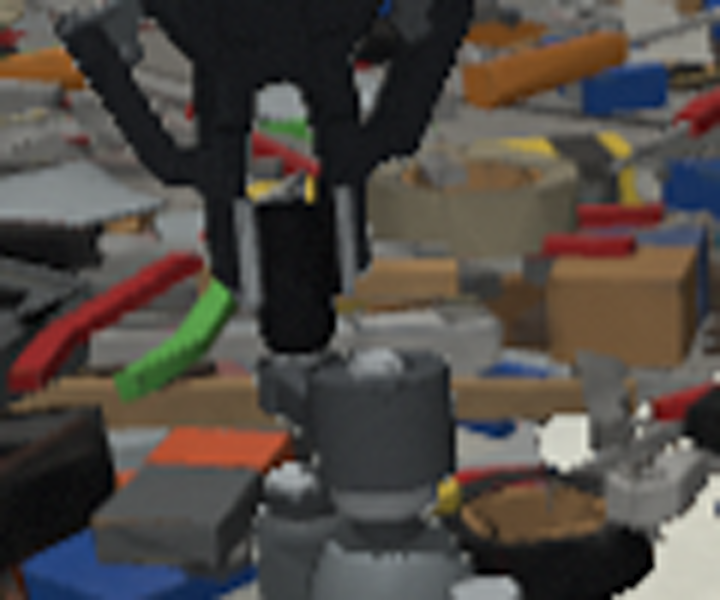

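```bash
cat > spiral.py <<'E'
from h import *
import sys
# args: centre x,y, start pos x y (commanded), n rows, step deg, dz per row(mm)
cx,cy,px,py,n,st,yaw=map(float,sys.argv[1:8])
a=np.arctan2(py-cy,px-cx);r=np.hypot(px-cx,py-cy) if len(sys.argv)<9 else float(sys.argv[8])
ex=np.array([np.cos(yaw),np.sin(yaw)]);ez=np.array([-np.sin(yaw),np.cos(yaw)])
cur=np.array([px,py]);rows=[];zc=0.;zt=0.
for i in range(int(n)):
    a-=np.radians(st);t=np.array([cx,cy])+r*np.array([np.cos(a),np.sin(a)])
    zt+=10*st/360
    d=(t-cur)/.06;u=[round(d@ex,2),round(d@ez,2)];y=round((zt-zc)/60,2);zc+=y*60
    cur=cur+.06*(u[0]*ex+u[1]*ez)
    rows.append(f"0.2 {u[0]:g} {y:g} {u[1]:g} 0")
    if i%5==4 or i==int(n)-1: print("; ".join(rows),"|| end",cur.round(4),"ang",round(np.degrees(a),1));rows=[]
E
python3 spiral.py .4879 .2772 .5020 .3661 35 12 -1.7286
```

```text
0.2 0.03 0.01 0.31 0; 0.2 0.1 0 0.3 0; 0.2 0.16 0.01 0.27 0; 0.2 0.21 0 0.24 0; 0.2 0.25 0.01 0.18 0 || end [0.572  0.3094] ang 21.0
0.2 0.29 0 0.13 0; 0.2 0.3 0.01 0.06 0; 0.2 0.32 0 0 0; 0.2 0.3 0.01 -0.06 0; 0.2 0.29 0.01 -0.13 0 || end [0.5578 0.2205] ang -39.0
0.2 0.25 0 -0.18 0; 0.2 0.21 0.01 -0.24 0; 0.2 0.16 0 -0.27 0; 0.2 0.1 0.01 -0.3 0; 0.2 0.03 0 -0.31 0 || end [0.4737 0.1883] ang -99.0
0.2 -0.03 0.01 -0.31 0; 0.2 -0.1 0 -0.3 0; 0.2 -0.16 0.01 -0.27 0; 0.2 -0.21 0.01 -0.23 0; 0.2 -0.25 0 -0.19 0 || end [0.4038 0.245 ] ang -159.0
0.2 -0.29 0.01 -0.13 0; 0.2 -0.3 0 -0.06 0; 0.2 -0.32 0.01 -0 0; 0.2 -0.3 0 0.06 0; 0.2 -0.29 0.01 0.13 0 || end [0.4179 0.3339] ang -219.0
0.2 -0.25 0 0.19 0; 0.2 -0.21 0.01 0.23 0; 0.2 -0.16 0.01 0.27 0; 0.2 -0.1 0 0.3 0; 0.2 -0.03 0.01 0.31 0 || end [0.502  0.3661] ang -279.0
0.2 0.03 0 0.31 0; 0.2 0.1 0.01 0.3 0; 0.2 0.16 0 0.27 0; 0.2 0.21 0.01 0.24 0; 0.2 0.25 0 0.18 0 || end [0.572  0.3094] ang -339.0
```

Call:
arm_command --moves "0.2 0.03 0.01 0.31 0; 0.2 0.1 0 0.3 0; 0.2 0 0 0 0"

```text
time_s: 18.62
tcp_pos: [0.5377, 0.3521, 0.1889]
ee_rot: [-1.57, 0.001, -1.729]
force: [-0.3, 1.4, 6.8]
finger_gap: 0.0242
```

Call:
arm_command --moves "0.2 0.16 0.01 0.27 0; 0.2 0.21 0 0.24 0; 0.2 0.25 0.01 0.18 0;0.2 0.29 0 0.13 0; 0.2 0.3 0.01 0.06 0"

```text
time_s: 19.25
tcp_pos: [0.5781, 0.2727, 0.1888]
ee_rot: [-1.569, 0.003, -1.728]
force: [1.7, 4.2, 15.4]
finger_gap: 0.0245
```

```bash
python3 look.py 13
```

```text
[0.57819299 0.27171689 0.18882268] [-1.5681761   0.00248923 -1.72959037] 0.024354118855969945 [ 0.81563267  2.00670316 16.31319655] [ 0.5726445   0.91716778 -0.07293852] 19.35
```

View pics/s13.png

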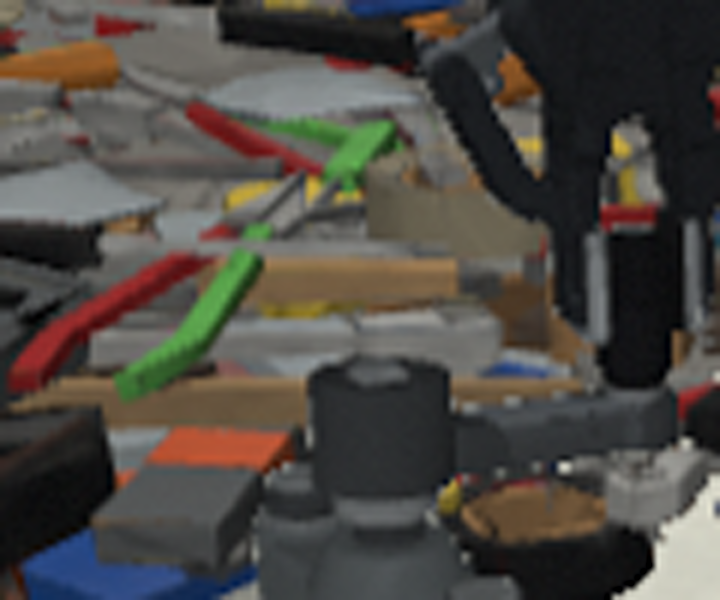

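Call:
arm_command --moves "0.2 0.32 0 0 0; 0.2 0.3 0 -0.06 0; 0.2 0.29 0 -0.13 0;0.2 0.25 0 -0.18 0; 0.2 0.21 0.01 -0.24 0"

```text
time_s: 19.98
tcp_pos: [0.5303, 0.1955, 0.1886]
ee_rot: [-1.564, 0.0, -1.73]
force: [10.6, -11.6, 18.1]
finger_gap: 0.0248
```

```bash
python3 look.py 14; python3 - <<'E'
from h import *
S=cam("scene");crop(S,120,130,240,260,4.5,"pics/s14b.png")
E
```

```text
[0.52937087 0.19516351 0.18866877] [-1.56440092e+00  2.70134811e-05 -1.73021699e+00] 0.02413473275186717 [  7.20869559 -12.87405455  17.06559545] [-1.51972298 -0.82553365 -0.03389928] 20.075
```

View pics/s14.png

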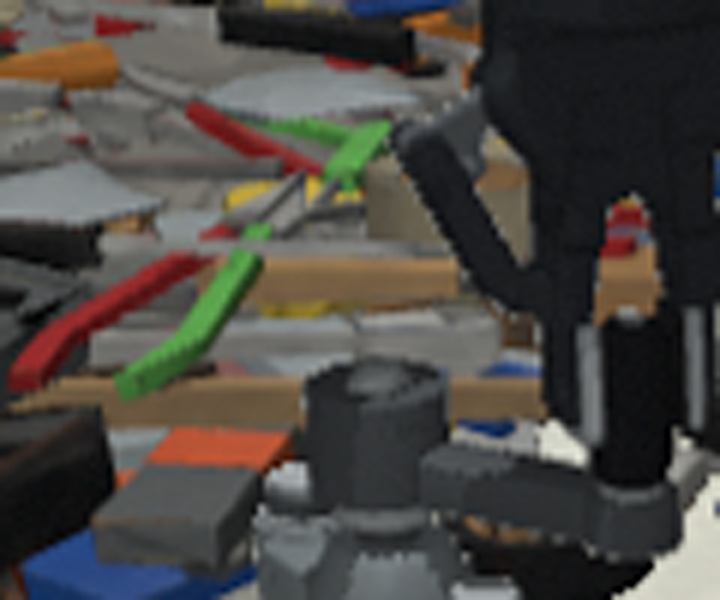

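View pics/d14.png

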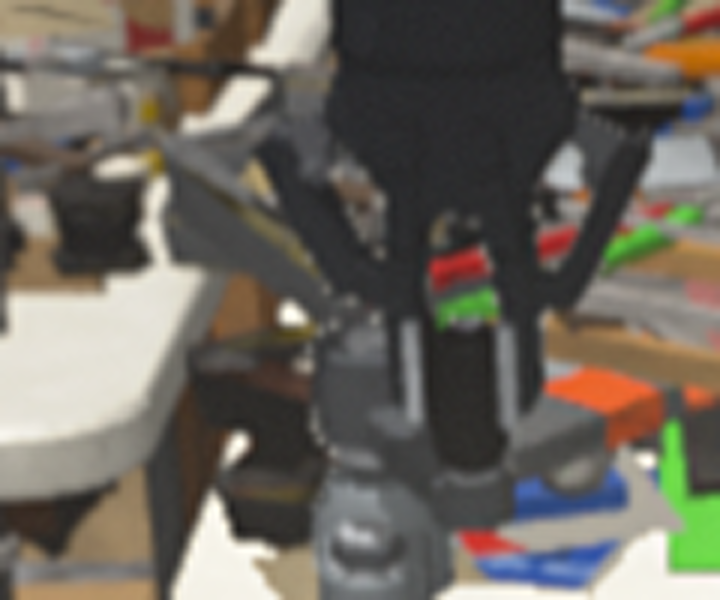

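View pics/s14b.png

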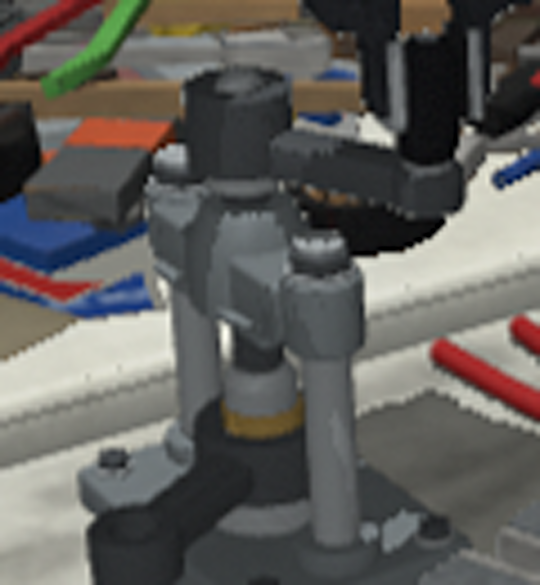

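```bash
python3 - <<'E'
import numpy as np
yaw=-1.7286;ex=np.array([np.cos(yaw),np.sin(yaw)]);ez=np.array([-np.sin(yaw),np.cos(yaw)])
r=[(.03,.31),(.1,.3),(.16,.27),(.21,.24),(.25,.18),(.29,.13),(.3,.06),(.32,0),(.3,-.06),(.29,-.13),(.25,-.18),(.21,-.24)]
s=np.sum(r,0)*.06;print(np.array([.502,.3661])+s[0]*ex+s[1]*ez)
E
python3 spiral.py .4886 .2760 .5280 .1965 25 12 -1.7286 .09
```

```text
[0.52859143 0.19722284]
0.2 0.17 0.01 -0.26 0; 0.2 0.1 0 -0.3 0; 0.2 0.02 0.01 -0.31 0; 0.2 -0.03 0 -0.31 0; 0.2 -0.1 0.01 -0.3 0 || end [0.4388 0.201 ] ang -123.6
0.2 -0.16 0 -0.27 0; 0.2 -0.21 0.01 -0.23 0; 0.2 -0.26 0 -0.18 0; 0.2 -0.29 0.01 -0.13 0; 0.2 -0.3 0.01 -0.06 0 || end [0.3987 0.2815] ang -183.6
0.2 -0.32 0 0 0; 0.2 -0.3 0.01 0.07 0; 0.2 -0.29 0 0.13 0; 0.2 -0.25 0.01 0.19 0; 0.2 -0.21 0 0.23 0 || end [0.4484 0.3568] ang -243.6
0.2 -0.15 0.01 0.28 0; 0.2 -0.1 0 0.3 0; 0.2 -0.03 0.01 0.31 0; 0.2 0.04 0.01 0.31 0; 0.2 0.1 0 0.3 0 || end [0.5386 0.351 ] ang -303.6
0.2 0.16 0.01 0.27 0; 0.2 0.21 0 0.23 0; 0.2 0.26 0.01 0.18 0; 0.2 0.29 0 0.12 0; 0.2 0.3 0.01 0.07 0 || end [0.5787 0.2705] ang -363.6
```

```bash
python3 - <<'E'
from h import *
P=np.array([[.5020,.3661],[.5377,.3521],[.5782,.2717],[.5294,.1952]])
f=least_squares(lambda c:np.hypot(*(P-c).T)-.09,[.488,.277]);print(f.x,f.fun)
f=least_squares(lambda c:np.hypot(*(P-c[:2]).T)-c[2],[.488,.277,.09]);print(f.x,f.fun)
E
python3 spiral.py .4883 .2761 .5286 .1972 27 12 -1.7286 .09
```

```text
[0.48882122 0.27643238] [ 6.30910398e-04  8.17605638e-05 -4.96022834e-04  8.03840277e-04]
[0.48704869 0.27608381 0.0912881 ] [-3.86841159e-05  5.74873749e-05 -3.14340162e-05  1.26309974e-05]
0.2 0.18 0.01 -0.26 0; 0.2 0.09 0 -0.3 0; 0.2 0.04 0.01 -0.31 0; 0.2 -0.04 0 -0.31 0; 0.2 -0.09 0.01 -0.3 0 || end [0.4392 0.2005] ang -122.9
0.2 -0.16 0 -0.27 0; 0.2 -0.21 0.01 -0.23 0; 0.2 -0.25 0 -0.19 0; 0.2 -0.29 0.01 -0.13 0; 0.2 -0.3 0.01 -0.06 0 || end [0.3985 0.2805] ang -182.9
0.2 -0.32 0 -0 0; 0.2 -0.3 0.01 0.06 0; 0.2 -0.29 0 0.13 0; 0.2 -0.25 0.01 0.18 0; 0.2 -0.22 0 0.24 0 || end [0.4476 0.3565] ang -242.9
0.2 -0.15 0.01 0.27 0; 0.2 -0.1 0 0.3 0; 0.2 -0.03 0.01 0.31 0; 0.2 0.03 0.01 0.31 0; 0.2 0.1 0 0.3 0 || end [0.5373 0.3513] ang -302.9
0.2 0.15 0.01 0.27 0; 0.2 0.21 0 0.23 0; 0.2 0.25 0.01 0.19 0; 0.2 0.29 0 0.13 0; 0.2 0.31 0.01 0.06 0 || end [0.5781 0.2713] ang -362.9
0.2 0.31 0 0 0; 0.2 0.31 0.01 -0.06 0 || end [0.5687 0.2352] ang -386.9
```

Call:
arm_command --moves "0.2 0.02 -0.03 0.02 0;0.2 0 0 0 0"

```text
time_s: 20.38
tcp_pos: [0.5303, 0.195, 0.189]
ee_rot: [-1.568, 0.0, -1.729]
force: [4.4, -5.4, 9.9]
finger_gap: 0.0247
```

```bash
python3 look.py 15; python3 - <<'E'
from h import *
S=cam("scene");D=cam("side");W=cam("wrist")
cv2.imwrite("pics/w15.png",W["img"][:,:,::-1])
print(tri([(S,(214.6,137.6)),(D,(257.4,127.6))]))
print(((proj(S,[[.4868,.275,z] for z in(.223,.219)])-[110,85]+.5)*6))
E
```

```text
[0.53039792 0.19500271 0.1890765 ] [-1.56745237e+00  2.39492143e-04 -1.72933705e+00] 0.024282661132624634 [ 4.42219876 -6.25834279 10.1475964 ] [-0.5486893  -0.39944514 -0.01267636] 20.475
(array([0.53025941, 0.19330065, 0.25637418]), [np.float64(7.637282100866738e-05), np.float64(7.637282100863068e-05)])
[[376.39074463 378.14997942]
 [377.32960627 390.31871485]]
```

View pics/s15.png

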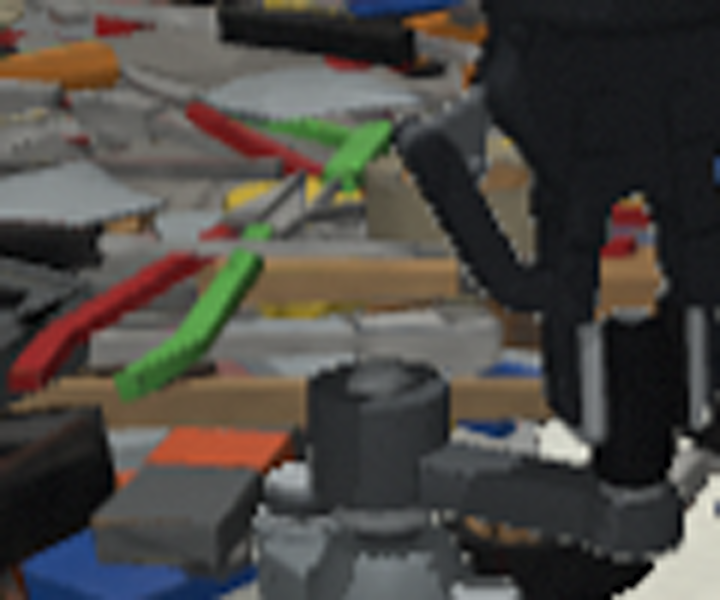

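View pics/w15.png

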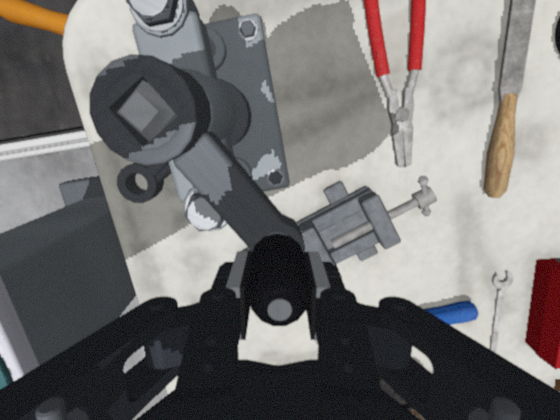

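Call:
arm_command --moves "0.42 0 0 0 0;0.42 0 0 0 0;0.42 0 0 0 0;0.2 0 0.02 0 0;0.2 0 0 0 0" --force 40

```text
time_s: 21.25
tcp_pos: [0.5296, 0.1955, 0.1866]
ee_rot: [-1.57, 0.0, -1.729]
force: [1.8, -0.9, 3.9]
finger_gap: 0.0254
```

Call:
arm_command --moves "0.2 0 0 0 0"

```text
time_s: 21.38
tcp_pos: [0.5296, 0.1955, 0.1866]
ee_rot: [-1.57, 0.0, -1.729]
force: [2.0, -1.8, 4.8]
finger_gap: 0.0251
```

```bash
python3 spiral.py .4874 .2761 .5293 .1957 27 12 -1.7289 .0910
```

```text
0.2 0.17 0.01 -0.27 0; 0.2 0.1 0 -0.3 0; 0.2 0.03 0.01 -0.32 0; 0.2 -0.03 0 -0.31 0; 0.2 -0.09 0.01 -0.3 0 || end [0.4387 0.1992] ang -122.5
0.2 -0.16 0 -0.28 0; 0.2 -0.21 0.01 -0.24 0; 0.2 -0.25 0 -0.19 0; 0.2 -0.29 0.01 -0.13 0; 0.2 -0.31 0.01 -0.07 0 || end [0.3963 0.2801] ang -182.5
0.2 -0.32 0 -0 0; 0.2 -0.31 0.01 0.06 0; 0.2 -0.29 0 0.13 0; 0.2 -0.26 0.01 0.18 0; 0.2 -0.21 0 0.24 0 || end [0.4456 0.3567] ang -242.5
0.2 -0.16 0.01 0.27 0; 0.2 -0.1 0 0.3 0; 0.2 -0.04 0.01 0.31 0; 0.2 0.03 0.01 0.32 0; 0.2 0.09 0 0.3 0 || end [0.5362 0.3532] ang -302.5
0.2 0.16 0.01 0.28 0; 0.2 0.21 0 0.24 0; 0.2 0.25 0.01 0.19 0; 0.2 0.29 0 0.13 0; 0.2 0.31 0.01 0.07 0 || end [0.5786 0.2723] ang -362.5
0.2 0.32 0 -0 0; 0.2 0.31 0.01 -0.06 0 || end [0.5691 0.2355] ang -386.5
```

Call:
arm_command --moves "0.2 0.17 -0.01 -0.27 0; 0.2 0.1 0 -0.3 0; 0.2 0.03 0.01 -0.32 0; 0.2 -0.03 0 -0.31 0; 0.2 -0.09 0.01 -0.3 0"

```text
time_s: 22.0
tcp_pos: [0.4382, 0.1986, 0.1855]
ee_rot: [-1.57, -0.001, -1.729]
force: [1.7, -2.8, 1.2]
finger_gap: 0.0249
```

Forces are small now, so I'll keep winding.

Call:
arm_command --moves "0.2 -0.16 0 -0.28 0; 0.2 -0.21 0.01 -0.24 0; 0.2 -0.25 0 -0.19 0; 0.2 -0.29 0.01 -0.13 0; 0.2 -0.31 0.01 -0.07 0"

```text
time_s: 22.62
tcp_pos: [0.396, 0.2804, 0.1844]
ee_rot: [-1.57, -0.0, -1.728]
force: [1.3, -3.2, 7.7]
finger_gap: 0.0251
```

Call:
arm_command --moves "0.2 -0.32 0 0 0; 0.2 -0.31 0.01 0.06 0; 0.2 -0.29 0 0.13 0"

```text
time_s: 23.0
tcp_pos: [0.4162, 0.3333, 0.1834]
ee_rot: [-1.571, -0.0, -1.728]
force: [-0.4, -4.0, 2.9]
finger_gap: 0.025
```

Call:
arm_command --moves "0.2 -0.26 0.01 0.18 0; 0.2 -0.21 0 0.24 0;0.2 -0.16 0.01 0.27 0; 0.2 -0.1 0 0.3 0; 0.2 -0.04 0.01 0.31 0"

```text
time_s: 23.62
tcp_pos: [0.5011, 0.3661, 0.1812]
ee_rot: [-1.572, -0.0, -1.728]
force: [-2.9, -4.0, 2.4]
finger_gap: 0.0248
```

```bash
python3 look.py 16; python3 - <<'E'
from h import *
S=cam("scene");crop(S,120,130,240,260,4.5,"pics/s16b.png")
E
```

```text
[0.50205379 0.36574893 0.18103951] [-1.57089669e+00 -2.23975725e-04 -1.72943125e+00] 0.02473876991329779 [-0.35439551 -1.68997784  5.29234379] [-0.37282279  0.03717994 -0.04919932] 23.725
```

View pics/s16b.png

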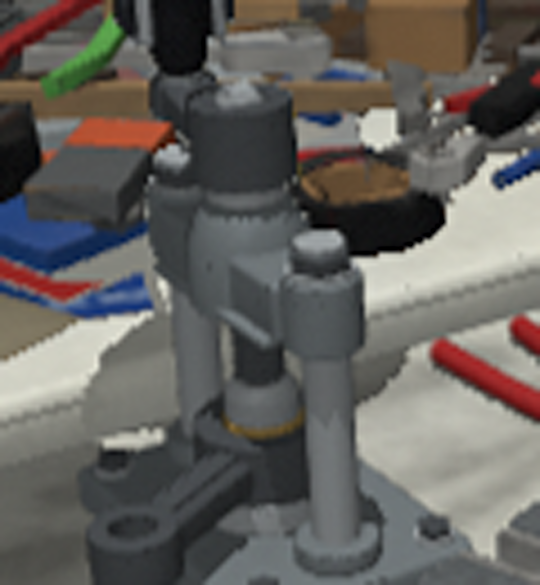

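View pics/s16.png

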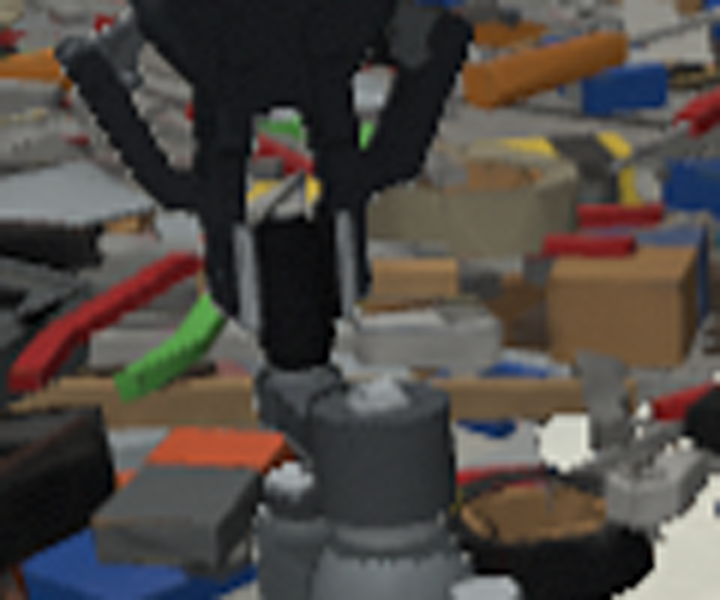

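View pics/d16.png

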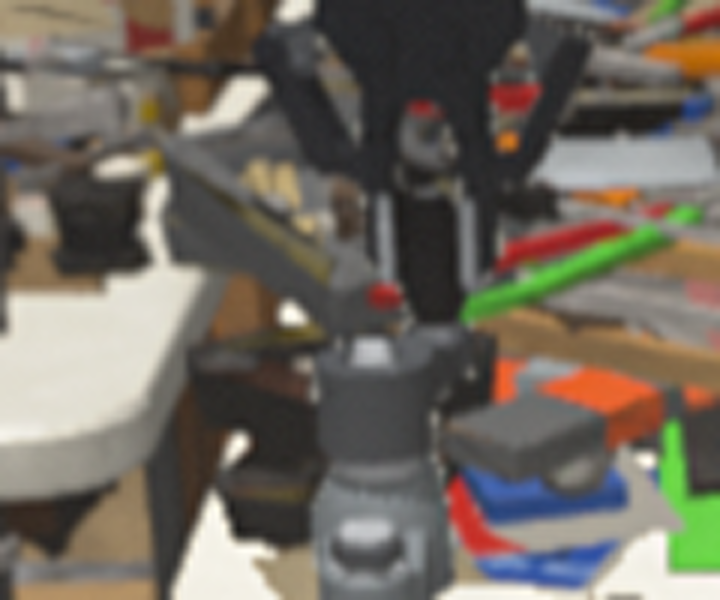

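Call:
arm_command --moves "0.2 0.03 0.01 0.32 0; 0.2 0.09 0 0.3 0;0.2 0.16 0.01 0.28 0;0.2 0 0 0 0"

```text
time_s: 24.28
tcp_pos: [0.5524, 0.3394, 0.1799]
ee_rot: [-1.572, -0.001, -1.73]
force: [-3.7, -3.8, 3.8]
finger_gap: 0.0251
```

Call:
arm_command --moves "0.2 0.21 0 0.24 0; 0.2 0 0 0 0"

```text
time_s: 24.52
tcp_pos: [0.564, 0.3247, 0.1797]
ee_rot: [-1.573, -0.001, -1.73]
force: [-7.5, -3.1, 3.3]
finger_gap: 0.0247
```

Call:
arm_command --moves "0.2 0.25 0.01 0.19 0; 0.2 0 0 0 0"

```text
time_s: 24.78
tcp_pos: [0.5724, 0.3082, 0.1792]
ee_rot: [-1.573, -0.001, -1.73]
force: [-10.1, -1.2, 4.2]
finger_gap: 0.0252
```

Call:
arm_command --moves "0.2 0.29 0.01 0.11 0; 0.2 0 0 0 0"

```text
time_s: 25.02
tcp_pos: [0.5764, 0.2914, 0.1795]
ee_rot: [-1.572, 0.003, -1.729]
force: [-6.6, 7.7, 6.6]
finger_gap: 0.0248
```

Call:
arm_command --moves "0.2 0.15 0 0.03 0; 0.2 0 0 0 0"

```text
time_s: 25.28
tcp_pos: [0.5768, 0.2842, 0.1798]
ee_rot: [-1.571, 0.006, -1.728]
force: [-4.9, 21.2, 5.5]
finger_gap: 0.0248
```

Call:
arm_command --moves "0.2 0.06 0 0 0; 0.2 0 0 0 0"

```text
time_s: 25.52
tcp_pos: [0.5765, 0.2817, 0.1801]
ee_rot: [-1.57, 0.007, -1.727]
force: [-2.6, 26.4, 7.1]
finger_gap: 0.0252
```

```bash
python3 look.py 17; python3 - <<'E'
from h import *
S=cam("scene");crop(S,150,200,210,260,9,"pics/s17b.png")
D=cam("side");crop(D,210,160,270,220,9,"pics/d17b.png")
for c in("scene","side"):
  for n in("bush_top","eye_top"): print(c,n,[(round(q["confidence"],2),round(q["location"][0]*560,1),round(q["location"][1]*420,1)) for q in nets.look_for(c,n)[:2]])
E
```

```text
[0.57645857 0.28173334 0.18012562] [-1.57025552  0.00717117 -1.72673012] 0.025120360194045954 [-2.02058686 26.22539901  6.91477116] [4.43366306 0.76230889 0.02884234] 25.625
scene bush_top [(0.8, 178.9, 215.4), (0.37, 176.7, 208.1)]
scene eye_top [(0.61, 176.7, 232.0)]
side bush_top [(0.18, 242.7, 203.6)]
side eye_top [(0.58, 239.4, 207.4)]
```

View pics/s17b.png

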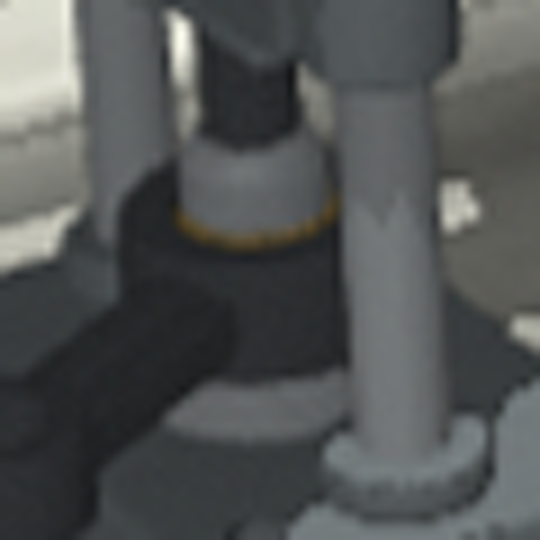

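View pics/d17b.png

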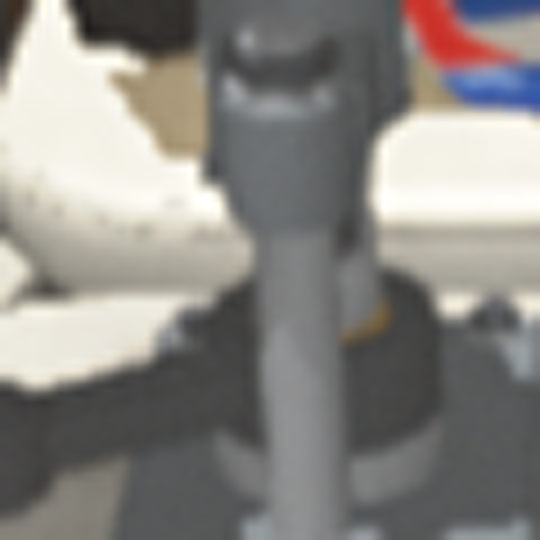

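View pics/s17.png

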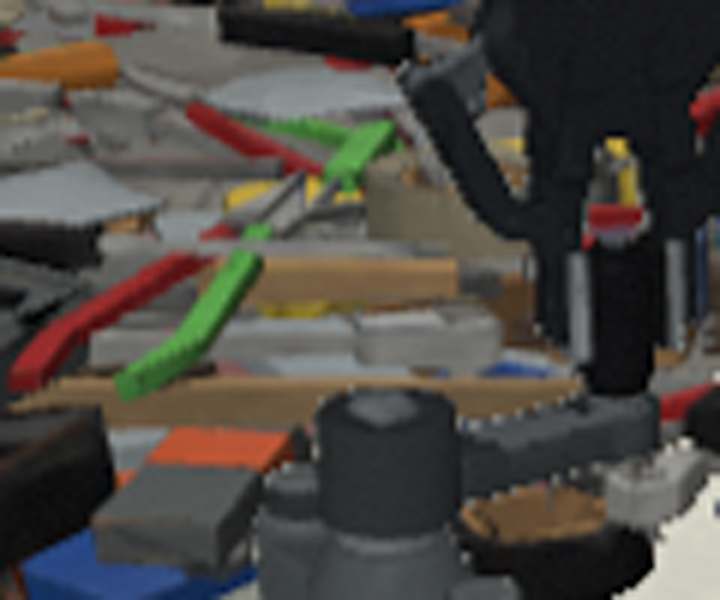

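Call:
arm_command --moves "0.2 -0.07 0 0 0;0.2 0 0 0 0"

```text
time_s: 26.18
tcp_pos: [0.5768, 0.2847, 0.1797]
ee_rot: [-1.571, 0.004, -1.727]
force: [-6.2, 16.4, 6.4]
finger_gap: 0.0251
```

Call:
arm_command --moves "0.2 -0.04 0 0 0;0.2 0 0 0 0"

```text
time_s: 26.42
tcp_pos: [0.5769, 0.2863, 0.1795]
ee_rot: [-1.572, 0.003, -1.728]
force: [-7.0, 11.4, 7.0]
finger_gap: 0.025
```

Call:
arm_command --moves "0.45 0 0 0 0;0.65 0 0 0 0;0.65 0 0 0 0;0.65 0 -0.5 0 0;0.65 0 -0.7 0 0"

```text
time_s: 27.05
tcp_pos: [0.5768, 0.2848, 0.2507]
ee_rot: [-1.572, -0.001, -1.729]
force: [0.6, 0.6, 0.1]
finger_gap: 0.0554
```

Call:
arm_command --moves "0.65 -0.2 -0.5 0 0;0.65 -0.5 0 -0.5 0;0.65 0 0 -0.5 0;0.65 0 0 0 0;0.65 0 0 0 0"

```text
time_s: 27.68
tcp_pos: [0.5248, 0.3359, 0.281]
ee_rot: [-1.57, 0.0, -1.729]
force: [-0.5, -1.0, 0.0]
finger_gap: 0.0557
```

```bash
python3 look.py 18; python3 - <<'E'
from h import *
S=cam("scene");crop(S,150,200,210,260,9,"pics/s18b.png")
W=cam("wrist");cv2.imwrite("pics/w18.png",W["img"][:,:,::-1])
np.savez("w18.npz",R=W["R"],t=W["t"],K=W["K"],k1=W["k1"])
E
```

```text
[0.52500706 0.33570493 0.28080968] [-1.57082225e+00 -2.03547571e-04 -1.72926436e+00] 0.05579871411293353 [ 0.36436887 -0.4417344   0.8119048 ] [-0.01897567  0.05587836 -0.02238641] 27.775
```

View pics/s18.png

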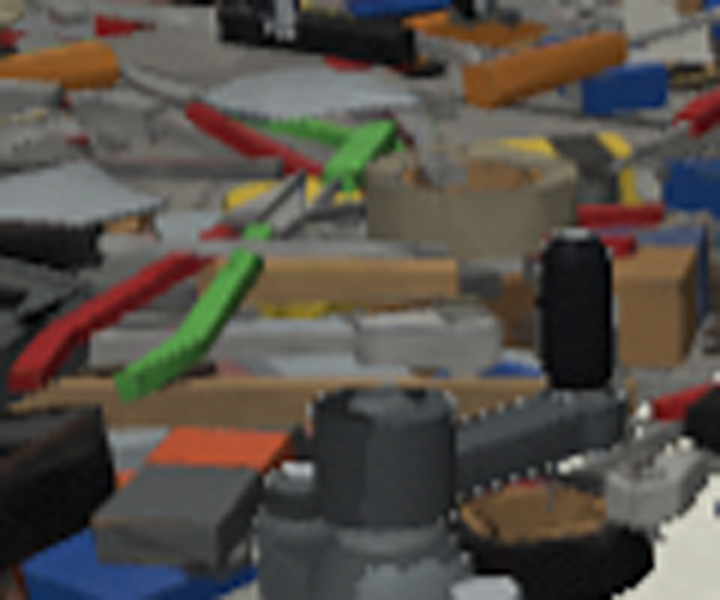

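View pics/d18.png

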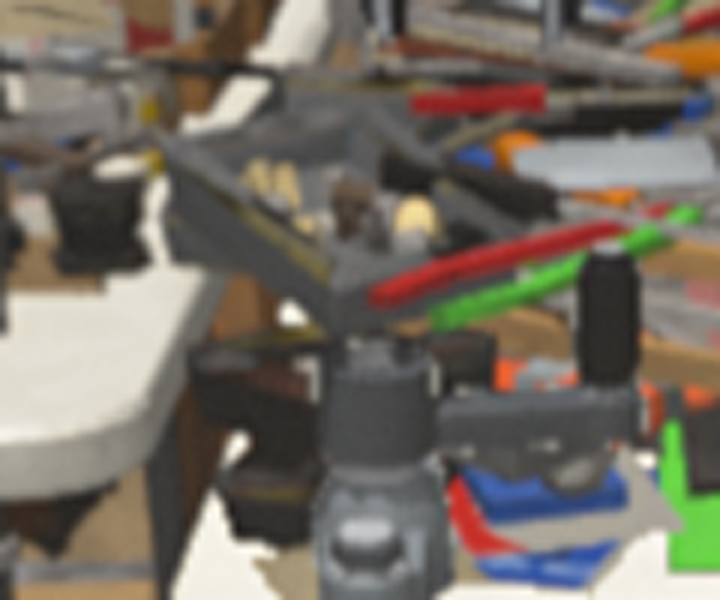

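View pics/w18.png

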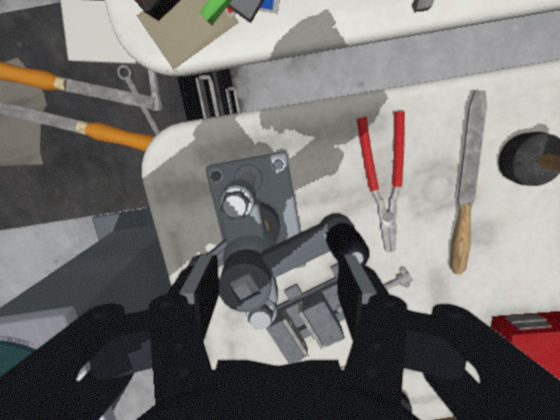

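```bash
python3 - <<'E'
from h import *
S=cam("scene");D=cam("side");W=cam("wrist")
X,r=tri([(S,(205.8,124.0)),(D,(281.6,116.5))]);print(X,r)
print(np.degrees(np.arctan2(*(X[:2]-[.4868,.2745])[::-1])))
c=[(180,200)];v=cv2.resize(W["img"][190:310,200:380,::-1],None,fx=4.4,fy=4.4,interpolation=cv2.INTER_CUBIC);cv2.imwrite("pics/w18a.png",v)
E
```

```text
[0.57662779 0.30312182 0.24492079] [np.float64(0.0008829727740432671), np.float64(0.0008829727740431298)]
17.673435753060293
```

View pics/w18a.png

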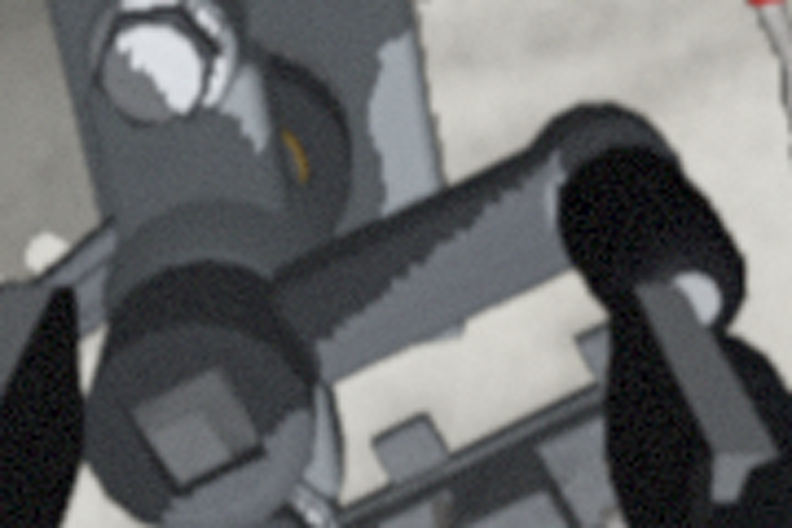

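View pics/s18b.png

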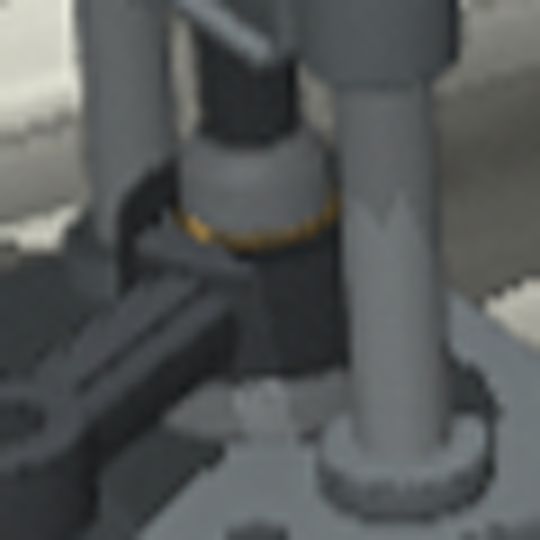

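```bash
python3 - <<'E'
from h import *
W=dict(np.load("w18.npz"));W["k1"]=float(W["k1"])
print(onz(W,(356.3,257.2),.247), onz(W,(200+195/4.4,190+430/4.4),.215))
E
```

```text
[0.57550866 0.30451474 0.247     ] [0.488463   0.27653826 0.215     ]
```

Call:
arm_command --moves "0.65 0 0 0 1;0.65 0 0 0 1;0.65 0 0 0 1;0.65 0 0 0 1;0.65 0 0 0 1"

```text
time_s: 28.65
tcp_pos: [0.5245, 0.336, 0.2809]
ee_rot: [-1.571, -0.0, -2.256]
force: [0.1, 0.7, -0.5]
finger_gap: 0.0555
```

Call:
arm_command --moves "0.65 0 0 0 1;0.65 0 0 0 1;0.65 0 0 0 1;0.65 0 0 0 1;0.65 0 0 0 1"

```text
time_s: 29.28
tcp_pos: [0.5245, 0.336, 0.281]
ee_rot: [-1.571, -0.0, -2.779]
force: [0.0, 0.2, 0.4]
finger_gap: 0.0553
```

Call:
arm_command --moves "0.65 0 0 0 0.5;0.65 0 0 0 0;0.65 0 0 0 0"

```text
time_s: 29.65
tcp_pos: [0.5245, 0.336, 0.2809]
ee_rot: [-1.571, -0.0, -2.827]
force: [-0.4, -0.7, 0.2]
finger_gap: 0.0554
```

```bash
python3 - <<'E'
from h import *
W=cam("wrist");cv2.imwrite("pics/w19.png",W["img"][:,:,::-1])
o=readout.get_obs();print(o["tcp_pos"],o["ee_rot"],o["joints"])
print(proj(W,[[.5745,.3025,.247],[.487,.275,.212]]))
np.savez("w19.npz",R=W["R"],t=W["t"],K=W["K"],k1=W["k1"])
E
```

```text
[0.5244497  0.33606131 0.28100551] [-1.57075402e+00  9.29592916e-06 -2.82712486e+00] [ 5.28944683e-01 -7.03292814e-03  1.43884930e+00 -4.37384696e-05
  1.70977621e+00  1.78526716e+00]
[[351.1155557  171.28702608]
 [333.79934799 275.80840779]]
```

View pics/w19.png

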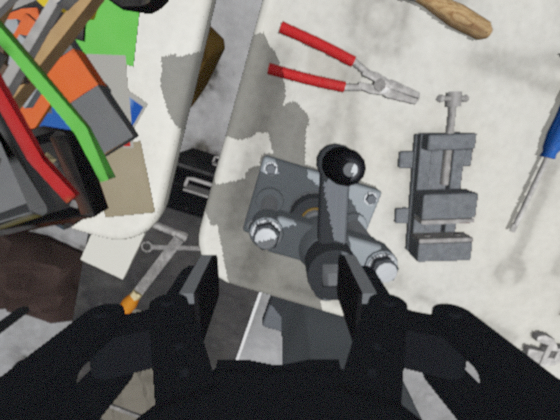

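```bash
python3 - <<'E'
from h import *
W=dict(np.load("w19.npz"));W["k1"]=float(W["k1"])
k=onz(W,(347,168),.247);h=onz(W,(331,273),.213);print(k,h,np.degrees(np.arctan2(k[1]-h[1],k[0]-h[0])))
y=-2.8271;ex=np.array([np.cos(y),np.sin(y)]);ez=np.array([-np.sin(y),np.cos(y)])
d=np.array([.5755,.3037])-[.5245,.3360];print(d@ex/.06,d@ez/.06)
E
```

```text
[0.57565266 0.30577491 0.247     ] [0.48908614 0.27840373 0.213     ] 17.546263120726493
-0.6417855953866968 0.7748638766466805
```

Call:
arm_command --moves "0.65 -0.32 0 0.38 0;0.65 -0.32 0 0.38 0;0.65 0 0.6 0 0;0.5 0 0.7 0 0;0.45 0 0.38 0 0" --force 60

```text
time_s: 30.32
tcp_pos: [0.5745, 0.3042, 0.1779]
ee_rot: [-1.57, -0.002, -2.828]
force: [1.0, 0.3, -0.1]
finger_gap: 0.0384
```

Call:
arm_command --moves "0.45 0 0 0 0;0.2 0 0 0 0;0.2 0 0 0 0;0.2 0 0 0 0"

```text
time_s: 30.82
tcp_pos: [0.5754, 0.3048, 0.1815]
ee_rot: [-1.571, 0.002, -2.828]
force: [1.8, 1.3, 3.1]
finger_gap: 0.0242
```

Now push clockwise (+z of the tool) in small steps and read the reaction force.

Call:
arm_command --moves "0.2 0 0 0.07 0;0.2 0 0 0 0;0.2 0 0 0 0"

```text
time_s: 31.2
tcp_pos: [0.5767, 0.3009, 0.1813]
ee_rot: [-1.572, 0.002, -2.828]
force: [0.5, 4.0, 5.7]
finger_gap: 0.0245
```

Call:
arm_command --moves "0.2 0 0 0.07 0;0.2 0 0 0 0;0.2 0 0 0 0"

```text
time_s: 31.58
tcp_pos: [0.5778, 0.2973, 0.1815]
ee_rot: [-1.573, 0.002, -2.828]
force: [-1.0, 6.2, 6.8]
finger_gap: 0.0242
```

Call:
arm_command --moves "0.2 0.01 0 0.07 0;0.2 0 0 0 0;0.2 0 0 0 0"

```text
time_s: 31.95
tcp_pos: [0.5785, 0.2938, 0.1818]
ee_rot: [-1.574, 0.003, -2.827]
force: [-0.6, 10.9, 8.6]
finger_gap: 0.0245
```

Call:
arm_command --moves "0.2 0.01 0 0.07 0;0.2 0 0 0 0;0.2 0 0 0 0"

```text
time_s: 32.33
tcp_pos: [0.5791, 0.2904, 0.182]
ee_rot: [-1.575, 0.003, -2.827]
force: [-1.0, 16.8, 9.8]
finger_gap: 0.0245
```

Call:
arm_command --moves "0.2 0.01 0 0.1 0;0.2 0 0 0 0;0.2 0 0 0 0"

```text
time_s: 32.7
tcp_pos: [0.5802, 0.2856, 0.1823]
ee_rot: [-1.577, 0.004, -2.826]
force: [-4.4, 22.8, 11.7]
finger_gap: 0.0241
```

```bash
python3 look.py 20;python3 - <<'E'
from h import *
W=cam("wrist");cv2.imwrite("pics/w20.png",W["img"][:,:,::-1])
np.savez("w20.npz",R=W["R"],t=W["t"],K=W["K"],k1=W["k1"])
S=cam("scene");crop(S,150,200,210,260,9,"pics/s20b.png")
E
```

```text
[0.58015369 0.28559043 0.1823433 ] [-1.57693925  0.00397036 -2.8261555 ] 0.024645742901625523 [-4.42296006 23.34282776 11.76068155] [ 4.71496529  0.89165499 -0.04562798] 32.8
```

View pics/w20.png

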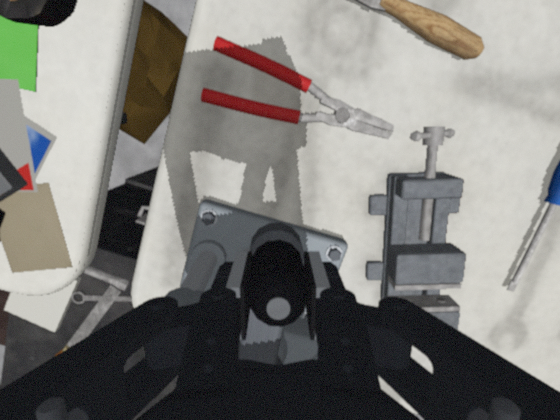

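View pics/s20.png

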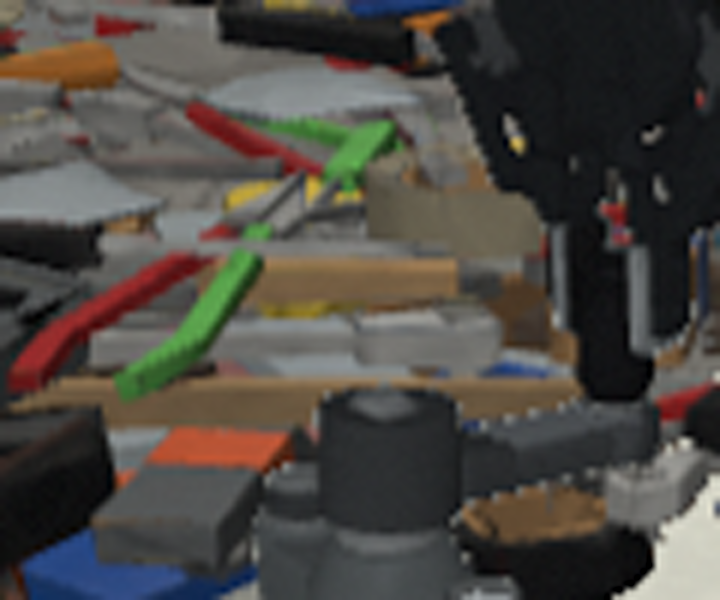

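View pics/s20b.png

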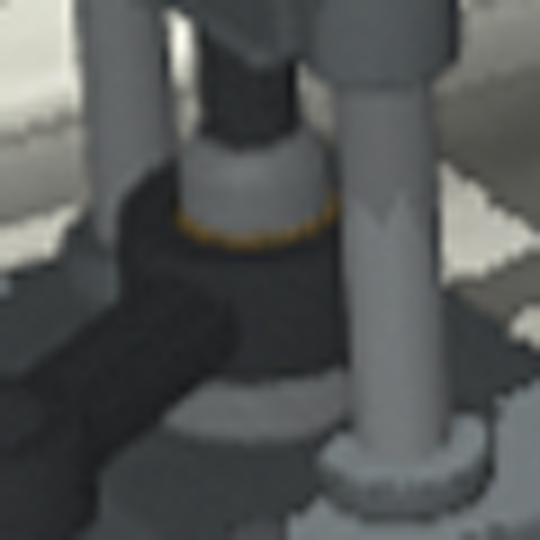

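Call:
arm_command --moves "0.2 0 -0.02 -0.1 0;0.2 -0.01 0 -0.08 0;0.2 0 0 -0.06 0;0.2 0 0 0 0"

```text
time_s: 33.4
tcp_pos: [0.5772, 0.2965, 0.1826]
ee_rot: [-1.571, 0.003, -2.828]
force: [4.0, 2.6, 5.7]
finger_gap: 0.0242
```

Call:
arm_command --moves "0.35 0 0 0 0;0.6 0 0 0 0;0.6 0 0 0 0;0.6 0 -0.5 0 0;0.6 0 -0.8 0 0"

```text
time_s: 34.02
tcp_pos: [0.5758, 0.2958, 0.2586]
ee_rot: [-1.57, -0.003, -2.828]
force: [0.3, 0.6, 0.3]
finger_gap: 0.0509
```

Call:
arm_command --moves "0.6 0 -0.8 0 0;0.6 -0.5 0 -0.6 0;0.6 -0.5 0 -0.6 0;0.6 0 0 0 0;0.6 0 0 0 0"

```text
time_s: 34.65
tcp_pos: [0.6112, 0.3829, 0.307]
ee_rot: [-1.57, -0.001, -2.828]
force: [-0.6, 0.6, -0.2]
finger_gap: 0.0513
```

```bash
python3 look.py 21;python3 - <<'E'
from h import *
W=cam("wrist");cv2.imwrite("pics/w21.png",W["img"][:,:,::-1])
np.savez("w21.npz",R=W["R"],t=W["t"],K=W["K"],k1=W["k1"])
S=cam("scene");cv2.imwrite("pics/s21f.png",S["img"][:,:,::-1])
E
```

```text
[0.61118218 0.38237257 0.30781862] [-1.57072383e+00  3.50416956e-04 -2.82872824e+00] 0.05129783873917104 [ 0.5264843  -0.2761444  -1.10046766] [-0.04356421 -0.00423347  0.02136877] 34.75
```

View pics/w21.png

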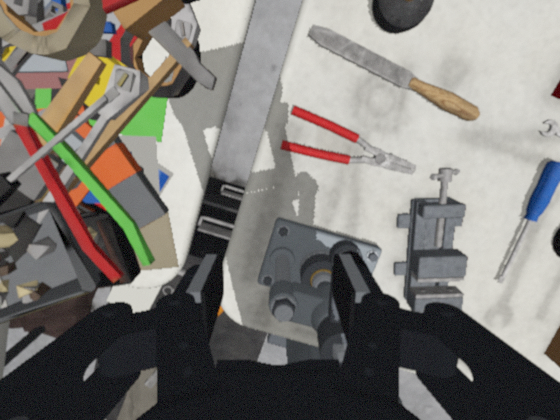

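View pics/s21.png

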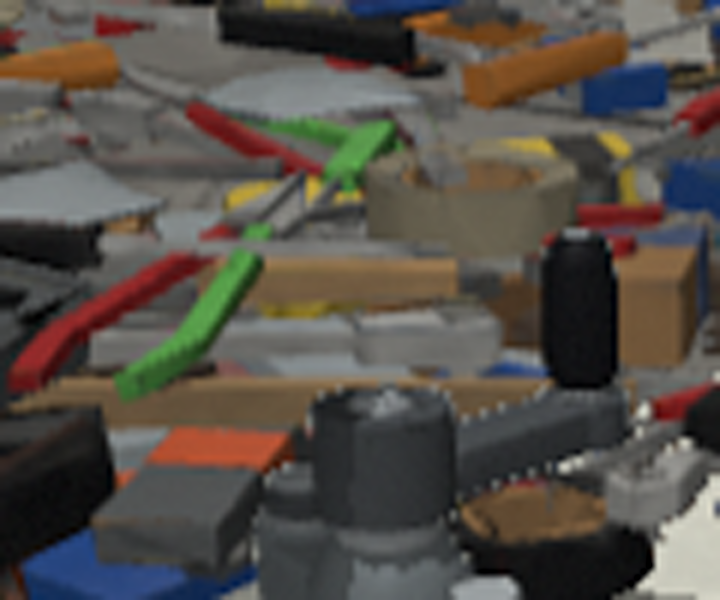

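View pics/d21.png

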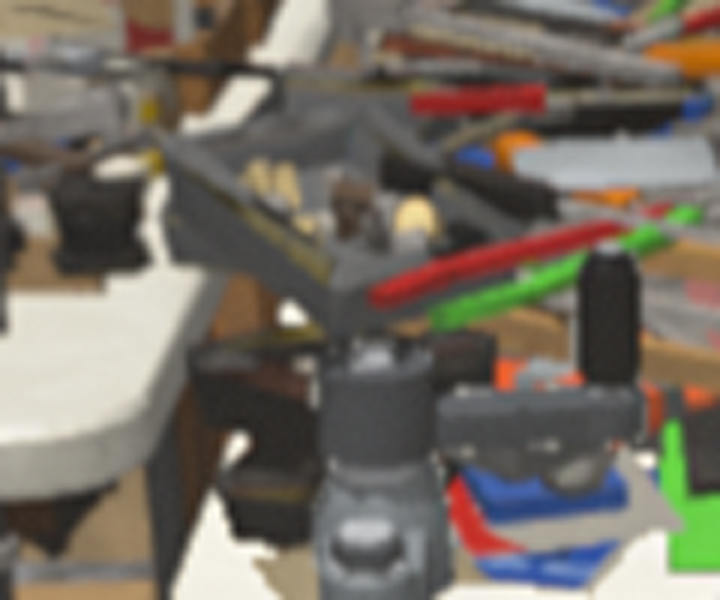

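View pics/s21f.png

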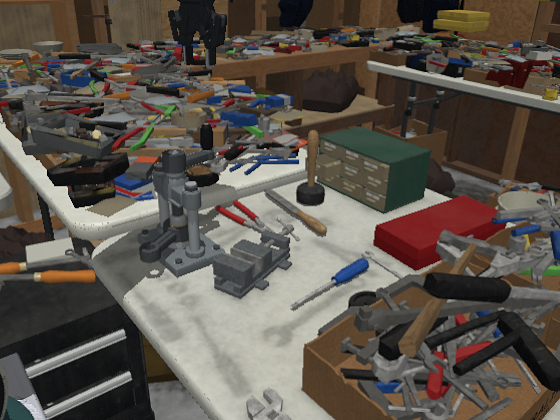

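```bash
python3 -c "
from cell import env
print(env.hand_in())"
```

```text
the job is handed in; nothing more can be done
None
```

The crank is on the press screw, wound clockwise about 1.2 turns to what I take to be the stop, and the job is handed in at about 35 s of the 70 s. I carried it by the balance point and lowered it over the square until it bore on the collar, with about 17 N showing at the wrist. I then led it round by the grip.

**Checks that passed:**
- **At the stop:** I let go, then gripped again and pushed clockwise. The reaction rose smoothly to about 23 N at the grip, far above the 4 N of screw friction. When released, the crank sprang back to the same angle, about 17.5°.
- **Bush flush:** only a thin bronze ring shows at the level of the eye's top, and it did not change with the second push. The crank hub sank about 11 mm in the pictures.
- **Crank level:** it looks level and down on the collar, with the robot clear of it.
- **Tools:** the wrench, screwdriver and cap look unmoved in the last scene picture.

**What went wrong or disagreed:**
- **First grasp:** the fingers closed above the crank's arm, because the real fingertips sit about 28 mm behind the reported TCP. I lowered the hand and gripped again.
- **Winding forces:** partway round, forces built up to about 15 N sideways and 18 N upward, because the hand was holding the grip at a slight tilt. I released and gripped again, and they fell to a few newtons.
- **Slip at the stop:** on the first push against the stop the pads slid along the grip.
- **Soft stop:** the stop gave like a spring instead of a hard limit, so flushness rests on the pictures (good to about 1–2 mm) and the spring-back, not a direct measurement.

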